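Make up a marking-out kit and a fixing kit for the blind fitters

TASK

Make up the two fitters' kits in their foam-lined trays: the tape measure, the marker and the roll of masking tape go into the orange tray, the brown carton of screws and the green bit case into the blue one, each sitting level at the bottom of the cut-out made for it. The bit case clips in: press it down between the two sprung catches of the blue tray until it is home, then tug it upwards against the catches to make sure they hold, and press it home again if it comes free. Leave the pencil where it lies.

Things in the scene. Friction and masses are not known exactly. Their poses are not given: they have to be found in the camera images.
- orange_tray: Fixed tray, orange rim, 174 (x) by 188 (y) mm, black firm foam, top 12 mm above the table. Origin: centre of underside. Cut-outs, centre in its x, y and size x by y, mm: marker (-57, 0), 38 by 160, floor 8 above the table; tape measure (22, -55), 108 by 56, and masking tape (22, 31), round, 104 wide, floors 5 above the table. Keep fingertips above the foam.
- blue_tray: Fixed tray, blue rim, same size and foam (top 12 mm above the table). Origin: centre of underside. Cut-out for the screw carton: centre (45, -32) mm in its x, y, 64 (x) by 88 (y) mm, floor 5 above the table. The one at (45, 53) already holds a fixed bracket, 32 mm high. The bit case's holder with two steel catches is centred at (-40, 0). Keep fingertips above the foam.
- bit_holder (a point): Holder in the blue tray: centre of the bit case's seat, on the foam top; axes as the tray's. Case lies along y; a sprung steel catch (30 mm wide) at each end. Catch: sloping lead-in, 51 mm out in y at 47 mm height to 39.5 out at 30; lip underside at 28.5. 5 to 20 N straight down snaps the case in; 2.5 mm upward play, then the lips hold over 20 N. Housings: 67 mm out, 22 high. Nothing beside its long sides.
- tape_measure: Yellow and black tape measure standing on edge: 32 mm thick along its x, body 72 mm along its y (y = -26 to +46; end hook to -46), 67 mm high, 0.2 to 0.4 kg. Origin: underside, mid-thickness. Stands the same way up in its cut-out, origin at the centre, its y along the tray's x, either way round. Grasp across its thickness.
- marker_mid (a point): Felt marker, white barrel and blue cap, lying: 140 mm long along its y, 18 mm thick (20 mm at the cap). This point is on its axis at mid-length, about 9.5 mm above what it lies on. 0.02 kg; it can roll. In its cut-out it lies along the tray's y, either way round. Grasp across the barrel.
- masking_tape: Beige roll of masking tape lying flat: outside diameter 88 mm, hole diameter 62 mm (wall 13 mm), 24 mm high. 0.09 kg. Origin: centre of the underside. Grasp its wall, one finger in the hole.
- screw_carton: Brown cardboard carton of screws with a red-and-white label: 46 mm along its x, 69 mm along its y, 30 mm high. 0.15 to 0.3 kg. Origin: centre of the underside, to 1 mm. In its cut-out its long side lies along the tray's y, either way round. Grasp across its 46 mm.
- bit_case: Closed bit case, green top, black bottom: 56 mm along its x, 88 mm along its y, 26 mm high, 0.1 to 0.2 kg. Origin: centre of the underside. Either way round in the holder. Grasp across its 56 mm, in the middle of its length.
- pencil: Red flat carpenter's pencil, 12 by 158 by 8 mm (long along its y), lying loose among the stock; not part of either kit, to be left alone. Origin: centre of the underside.
There are look-alikes about, which are no part of the job. There is more than one size of the masking_tape; the one meant has the size given above.

How it is judged:
By the outcome, as a careful person would: the job done as asked, in the order asked, and still so for the second after the job is handed in, with the robot touching nothing.
It also fails if it takes over 125 s, if anything falls off the work surface, if the arm or the gripper's body presses on something with over 40 N, if the wrist force passes 120 N, or if a joint passes its speed limit or range.

ROBOT

A 7-joint arm with a two-finger parallel gripper is mounted at the origin on a cart in front of the work surface, level with it; the furniture and walls round the work are solid. World frame = base frame: x ahead of the robot, y to its left, z up, the work surface at z = 0. Lengths are in m, angles in rad, forces in N, time in s.
With the tool pointing down it reaches from about 0.35 to 0.9 m from the base axis. Payload 8.1 kg.
Tool frame: the origin (TCP) lies at the very end of the fingers, on their centre line; the grasp point (between the pads) lies 19 mm behind it; z points along the fingers, y is the line along which they close (so a half turn about z gives the same grasp; the last joint's range is limited). The gripper opens to 92 mm and grips with 3 to 60 N. Pads are 19 mm wide; open, the fingers measure 130 mm over their backs; the gripper's body (75 mm by 190 mm) begins 47 mm behind the grasp point.
Start: joints at [1.022, 0.434, 0.025, 1.573, -0.012, 1.134, -0.075], TCP at [0.269, -0.564, 0.227] pointing down, gripper open.
Joint ranges: [-2.62, 2.62], [-0.44, 2.09], [-1.27, 1.32], [0.08, 2.57], [-1.32, 4.46], [0.12, 2], [-2.74, 2.74]. Speed limits (rad/s): [2.22, 2.22, 3.01, 3.01, 3.14, 3.14, 3.14].

INTERFACE

Orientations are given as a rotation vector (axis times angle).
In Python, from cell import sensors, vision, sign_off gives the robot as it stands.
- The arm moves only by the tool apply_moves, never from a script. Its argument "plan" is a list of rows, each an object of numbers: "hand": the finger opening in m, from 0 to 0.0918; "x", "y", "z": the shift along the tool's x, y, z in m; "spin": the turn about the tool's z in rad. A call has 1 to 8 rows; each row shifts and turns the commanded pose from where the row before left it, along the tool's axes as they then stand; what a row does not reach is not made up. A row lasts 1/12 s, in which the tool goes at most 41.7 mm and 7.16 degrees, less where a joint would pass 70% of its speed; a pose out of reach is approached as far as the arm can. A call is refused whole if a number of a shift passes 0.0417 or a number of a turn 0.125, either way. A call with a gripper value outside its range is refused whole. The fingers move at their own pace and stop on an object; the grip force is fixed at half the most. Time passes only in rows, so rows that do not move let the fingers close. It gives the time, the measured TCP pose, the force, the opening and the grip force at its end, in the units of the state.
- sensors.read_state(): the state, without advancing time (a new reading comes with each control period).
- vision.read_camera(name): name is "side" or "top" or "wrist"; returns a dict with "pixels" (400x640x3 uint8, red, green, blue), "intrinsics" (3x3 intrinsics, pixels), "eye" and "attitude" of the camera in the world; the wrist camera has in their place "hand_eye" (4x4, takes a point from camera to tool coordinates, whose origin is the TCP and whose axes are the flange's). Camera axes: x right, y up, looking along -z (the intrinsics and any distortion apply to the point x, -y, -z); pixel columns grow to the right and rows downward; lengths in m; the calibration is good to about 2 mm. A picture is of the moment at which its call begins: read the wrist's pose just before it. There is no depth.
- sign_off(): hands the job in; it is judged then, once.
The state is a dict: "t": time; "joint_pos": joint angles; "dq": joint speeds; "joint_torque": joint torques, N m; "eef_pos": TCP position; "orientation": TCP orientation; "wrist_force": force on the tool from outside, world axes, zero at the start; "torque": the same for the moment, N m; "gripper_width": finger opening in m; "finger_force": force on a finger pad.
Only numpy, scipy, OpenCV 4.12 (cv2) and the standard library are available. Lean on these libraries where they do the work, as an engineer would, in place of code of your own. Each camera call takes 0.05 s, during which the arm holds its last target. There are 200 camera calls.

## Working session

There is one attempt and no reset: what is moved stays moved. The work goes in short steps, Python scripts to look and compute and a tool call to move; the robot and the scene stay as the last step left them, time stands still between calls to the robot, and variables do not carry over. Pictures are saved under pics/ and viewed, at most 14 in all, crops included, and the job is handed in when it is done.

Besides the shell and the picture viewer there is one more tool, called after "Emit:" as name(argument=value, ...), one argument or row to a line, values as JSON. apply_moves: Moves the arm, as the interface text tells. Its arguments: {"type":"object","properties":{"plan":{"type":"array","items":{"type":"object","properties":{"hand":{"type":"number"},"x":{"type":"number"},"y":{"type":"number"},"z":{"type":"number"},"spin":{"type":"number"}}}}},"required":["plan"]}

```bash
ls; mkdir -p pics; cat > h.py <<'E'
import numpy as np, cv2
from cell import sensors, vision
from scipy.spatial.transform import Rotation as R
def grab(n, name):
    s=sensors.read_state(); d=vision.read_camera(n)
    cv2.imwrite(f'pics/{name}.png', d['pixels'][:,:,::-1])
    K=np.array(d['intrinsics'])
    if 'hand_eye' in d:
        T=np.eye(4);T[:3,:3]=R.from_rotvec(s['orientation']).as_matrix();T[:3,3]=s['eef_pos']
        T=T@np.array(d['hand_eye']); Rm,e=T[:3,:3],T[:3,3]
    else:
        a=np.array(d['attitude']);e=np.array(d['eye'])
        Rm=a if a.shape==(3,3) else R.from_rotvec(a).as_matrix()
    np.savez(f'pics/{name}.npz',K=K,R=Rm,e=e); return d
def px(name,uv,z):
    c=np.load(f'pics/{name}.npz');out=[]
    for u,v in uv:
        d=np.linalg.inv(c['K'])@[u,v,1]; d=c['R']@[d[0],-d[1],-d[2]]
        out.append(c['e']+d*(z-c['e'][2])/d[2])
    return np.round(np.array(out),4)
def proj(name,P):
    c=np.load(f'pics/{name}.npz');p=(np.atleast_2d(P)-c['e'])@c['R'];p=p*[1,-1,-1]
    q=p@c['K'].T;return np.round(q[:,:2]/q[:,2:],1)
E
python3 - <<'E'
from h import *
for n in ['top','side','wrist']:
    d=grab(n,n+'0'); print({k:np.array(v).round(4).tolist() for k,v in d.items() if k!='pixels'})
print(sensors.read_state())
E
```

```text
pics
{'intrinsics': [[487.7929, 0.0, 320.6241], [0.0, 487.7929, 192.1434], [0.0, 0.0, 1.0]], 'eye': [0.4468, -0.0537, 1.2301], 'attitude': [0.0389, -0.0729, -1.583]}
{'intrinsics': [[502.1337, 0.0, 319.3929], [0.0, 502.1337, 202.0011], [0.0, 0.0, 1.0]], 'eye': [0.3633, 1.3014, 0.8096], 'attitude': [0.0991, -1.5611, -2.6455]}
{'intrinsics': [[314.2611, 0.0, 318.8585], [0.0, 314.2611, 202.0779], [0.0, 0.0, 1.0]], 'hand_eye': [[-0.0003, 0.9505, 0.3109, 0.0846], [1.0, 0.0001, 0.0008, -0.001], [0.0007, 0.3109, -0.9505, -0.1595], [0.0, 0.0, 0.0, 1.0]]}
{'t': 0.15, 'joint_pos': array([ 1.02239254,  0.43510351,  0.02499267,  1.57386458, -0.01163708,
        1.13404426, -0.07512874]), 'dq': array([ 0.00221391,  0.00045378,  0.0018597 , -0.00403503, -0.00068584,
       -0.0003078 , -0.00060217]), 'joint_torque': array([ 2.05566328e-03, -6.68262720e+01,  9.86351632e-01, -3.14694178e+01,
       -6.04821160e-02,  3.93707317e-02,  7.14605198e-05]), 'eef_pos': array([ 0.2692768 , -0.56357702,  0.22610936]), 'orientation': array([-3.06272539e+00, -6.94014316e-01,  5.80272427e-04]), 'wrist_force': array([ 0.09459396, -0.46414354,  0.56160846]), 'torque': array([-0.00235423, -0.00278463, -0.01450313]), 'finger_force': 0.0, 'gripper_width': 0.09181485146364025}
```

View pics/top0.png

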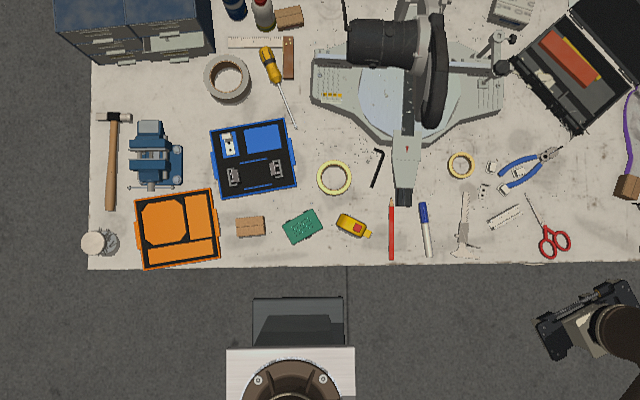

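View pics/side0.png

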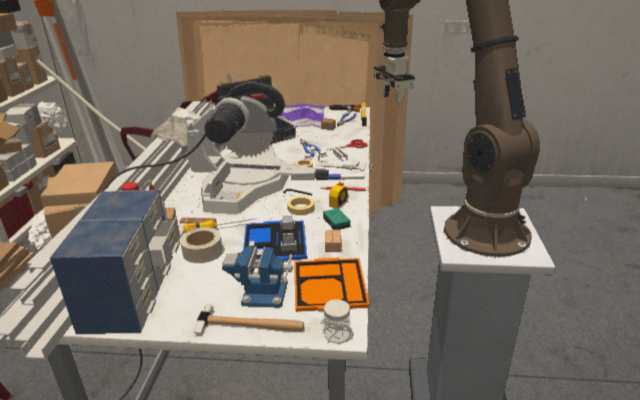

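```bash
python3 - <<'E'
from h import *
im=cv2.imread('pics/top0.png')
cv2.imwrite('pics/c1.png',cv2.resize(im[110:275,125:325],None,fx=4,fy=3.6363,interpolation=cv2.INTER_CUBIC)[:600])
cv2.imwrite('pics/c2.png',cv2.resize(im[140:270,280:480],None,fx=4,fy=4,interpolation=cv2.INTER_CUBIC))
print(px('top0',[(334-18,177),(334+17,177),(334,159),(334,195)],.024))
print(px('top0',[(205,78),(250,78)],.04),px('top0',[(448,165),(475,165)],.02))
E
```

```text
[[ 0.5703 -0.0695  0.024 ]
 [ 0.5693 -0.1566  0.024 ]
 [ 0.6149 -0.115   0.024 ]
 [ 0.5249 -0.1135  0.024 ]]
[[0.8181 0.2022 0.04  ]
 [0.8173 0.0912 0.04  ]] [[ 0.5971 -0.4015  0.02  ]
 [ 0.5964 -0.4697  0.02  ]]
```

View pics/c1.png

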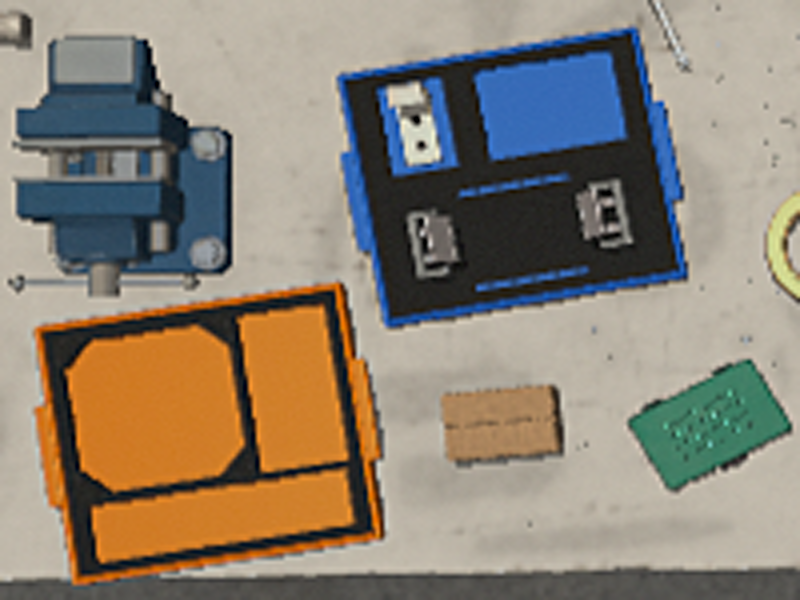

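View pics/c2.png

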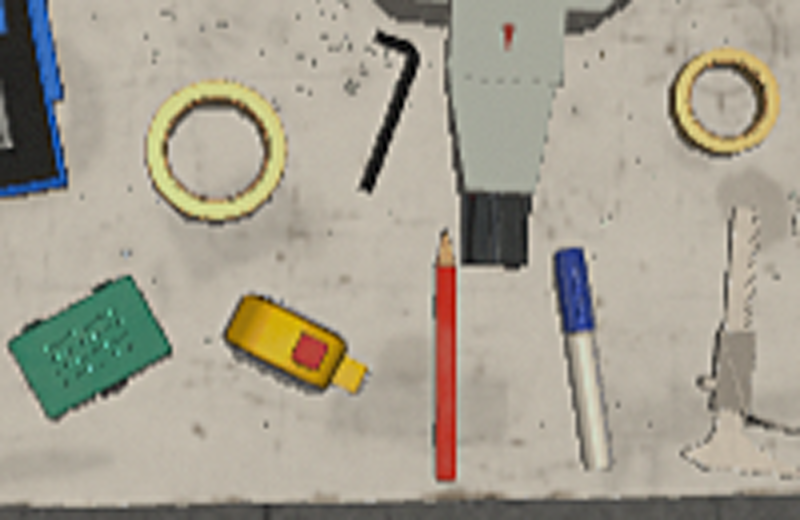

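```bash
cat >> h.py <<'E'
def go(x,y,z,yaw,cur=None):
    "total spin, then shift along tool axes after spin; yaw=deg of tool x in world"
    s=sensors.read_state(); M=R.from_rotvec(s['orientation']).as_matrix()
    p=s['eef_pos'] if cur is None else np.array(cur)
    y0=np.degrees(np.arctan2(M[1,0],M[0,0])); sp=-((yaw-y0+180)%360-180)
    a=np.radians(yaw);d=np.array([x,y,z])-p
    print('pos',s['eef_pos'].round(4),'yaw',y0.round(2),'tilt',M[2,2].round(4),'spin',np.radians(sp).round(4),'shift',np.round([d[0]*np.cos(a)+d[1]*np.sin(a),d[0]*np.sin(a)-d[1]*np.cos(a),-d[2]],4),'t',s['t'])
def rect(P):
    P=np.asarray(P);c=P.mean(0)[:2];e=[P[(i+1)%4]-P[i] for i in range(4)]
    print('c',c.round(4),'lens',[round(float(np.hypot(*v[:2])),4) for v in e],'angs',[round(float(np.degrees(np.arctan2(v[1],v[0]))),1) for v in e])
E
python3 - <<'E'
from h import *
def c1(L): return [((U+.5)/4-.5+125,(V+.5)/3.6363-.5+110) for U,V in L]
def c2(L): return [((U+.5)/4-.5+280,(V+.5)/4-.5+140) for U,V in L]
for n,L,f,z in [('orange',[(37,328),(343,285),(383,537),(77,583)],c1,.012),('blue',[(338,75),(635,30),(686,275),(388,325)],c1,.012),
 ('carton',[(443,394),(555,386),(560,455),(457,461)],c1,.03),('case',[(628,422),(750,360),(791,428),(675,491)],c1,.026),('case2',[(9,350),(129,277),(171,352),(55,420)],c2,.026)]:
    print(n);rect(px('top0',f(L),z))
print('marker',px('top0',c2([(568,249),(597,469)]),.009))
print('tm',px('top0',c2([(238,318),(338,368)]),.06),px('top0',c2([(353,376)]),.02))
print('pencil',px('top0',c2([(445,232),(445,480)]),.008)); print('saw',px('top0',c2([(462,265),(528,268)]),.06))
print('vise',px('top0',c1([(55,260),(150,260),(230,270)]),.08))
go(.42,-.15,.26,20)
E
```

```text
orange
c [0.4472 0.2756] lens [0.1907, 0.1738, 0.1893, 0.1749] angs [-81.8, -171.7, 98.5, 8.7]
blue
c [0.6215 0.0887] lens [0.1891, 0.174, 0.1885, 0.1763] angs [-80.9, -169.9, 99.8, 10.3]
carton
c [0.4505 0.0923] lens [0.0685, 0.0465, 0.0629, 0.0458] angs [-86.2, -176.5, 92.8, 10.6]
case
c [ 0.448  -0.0344] lens [0.0859, 0.0524, 0.0828, 0.0548] angs [-61.6, -152.0, 120.1, 31.2]
case2
c [ 0.4468 -0.0344] lens [0.0863, 0.0529, 0.0824, 0.0515] angs [-59.4, -151.5, 119.6, 32.7]
marker [[ 0.5058 -0.3348  0.009 ]
 [ 0.3681 -0.3491  0.009 ]]
tm [[ 0.4645 -0.1231  0.06  ]
 [ 0.4338 -0.1826  0.06  ]] [[ 0.4283 -0.1962  0.02  ]]
pencil [[ 0.5176 -0.2575  0.008 ]
 [ 0.3626 -0.2538  0.008 ]]
saw [[ 0.4945 -0.2587  0.06  ]
 [ 0.4922 -0.2985  0.06  ]]
vise [[0.5596 0.3487 0.08  ]
 [0.559  0.2932 0.08  ]
 [0.5519 0.2464 0.08  ]]
pos [ 0.2693 -0.5636  0.2261] yaw 25.54 tilt -1.0 spin 0.0966 shift [ 0.2831 -0.3371 -0.0339] t 0.15
```

Emit:
apply_moves(
  plan=[
    {"spin": -0.109},
    {"spin": -0.109},
    {"spin": -0.109},
    {"spin": -0.109},
    {"spin": -0.109},
    {"spin": -0.109},
    {},
    {},
  ],
)

```text
schema error: expected keys hand, x, y, z, spin
```

```bash
python3 -c "
from h import *
go(.442,-.166,.17,63)"
```

```text
pos [ 0.2693 -0.5636  0.2261] yaw 25.54 tilt -1.0 spin -0.6539 shift [ 0.4327 -0.0266  0.0561] t 0.15
```

All keys are needed in every row.

Emit:
apply_moves(
  plan=[
    {"hand": 0.09,"x": 0,"y": 0,"z": 0,"spin": -0.109},
    {"hand": 0.09,"x": 0,"y": 0,"z": 0,"spin": -0.109},
    {"hand": 0.09,"x": 0,"y": 0,"z": 0,"spin": -0.109},
    {"hand": 0.09,"x": 0,"y": 0,"z": 0,"spin": -0.109},
    {"hand": 0.09,"x": 0,"y": 0,"z": 0,"spin": -0.109},
    {"hand": 0.09,"x": 0,"y": 0,"z": 0,"spin": -0.109},
  ],
)

```text
t: 0.65
eef_pos: [0.2693, -0.5637, 0.2264]
orientation: [-2.674, -1.649, 0.0]
wrist_force: [-0.3, -0.6, -1.0]
gripper_width: 0.0901
finger_force: 0.0
```

Emit:
apply_moves(
  plan=[
    {"hand": 0.09,"x": 0.031,"y": -0.002,"z": 0,"spin": 0},
    {"hand": 0.09,"x": 0.031,"y": -0.002,"z": 0,"spin": 0},
    {"hand": 0.09,"x": 0.031,"y": -0.002,"z": 0.0,"spin": 0},
    {"hand": 0.09,"x": 0.031,"y": -0.002,"z": 0.0,"spin": 0},
    {"hand": 0.09,"x": 0.031,"y": -0.002,"z": 0.0,"spin": 0},
    {"hand": 0.09,"x": 0.031,"y": -0.002,"z": 0.0,"spin": 0},
    {"hand": 0.09,"x": 0.031,"y": -0.002,"z": 0.0,"spin": 0},
    {"hand": 0.09,"x": 0.031,"y": -0.002,"z": 0.0,"spin": 0},
  ],
)

```text
t: 1.32
eef_pos: [0.3679, -0.3342, 0.2267]
orientation: [-2.678, -1.642, 0.0]
wrist_force: [1.6, 0.5, -0.2]
gripper_width: 0.0899
finger_force: 0.0
```

Emit:
apply_moves(
  plan=[
    {"hand": 0.09,"x": 0.031,"y": -0.002,"z": 0.009,"spin": 0},
    {"hand": 0.09,"x": 0.031,"y": -0.002,"z": 0.009,"spin": 0},
    {"hand": 0.09,"x": 0.031,"y": -0.002,"z": 0.009,"spin": 0},
    {"hand": 0.09,"x": 0.031,"y": -0.002,"z": 0.009,"spin": 0},
    {"hand": 0.09,"x": 0.031,"y": -0.002,"z": 0.01,"spin": 0},
    {"hand": 0.09,"x": 0.031,"y": -0.002,"z": 0.01,"spin": 0},
    {"hand": 0.09,"x": 0,"y": 0,"z": 0,"spin": 0},
    {"hand": 0.09,"x": 0,"y": 0,"z": 0,"spin": 0},
  ],
)

```text
t: 1.98
eef_pos: [0.4416, -0.1626, 0.1702]
orientation: [-2.674, -1.646, 0.001]
wrist_force: [-0.5, -1.1, -0.2]
gripper_width: 0.0902
finger_force: 0.0
```

```bash
python3 -c "
from h import *
go(.442,-.166,.17,63); grab('wrist','w1'); print(sensors.read_state()['joint_pos'].round(2))"
```

```text
pos [ 0.4416 -0.1626  0.1702] yaw 63.24 tilt -1.0 spin 0.0042 shift [-0.0028  0.0019  0.0002] t 1.9833
[ 0.52  0.27 -0.33  1.99  0.11  0.9  -0.35]
```

View pics/w1.png

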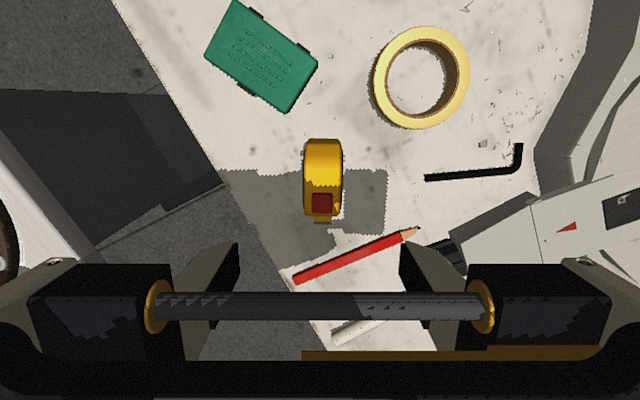

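```bash
python3 -c "
from h import *
print(px('w1',[(304.5,150),(341,150),(303,190),(343,190),(323,140),(323,216)],.064))
print(px('w1',[(323,140),(323,216)],.05))
print('mt',px('w1',[(373,76),(470,76),(421,26),(421,127)],.024))
print('case');rect(px('w1',[(235,-1),(319,62),(288,113),(205,55)],.026))
print('pencil',px('w1',[(419,227),(294,279)],.008))
"
```

```text
[[ 0.4499 -0.1167  0.064 ]
 [ 0.4774 -0.1306  0.064 ]
 [ 0.4324 -0.1472  0.064 ]
 [ 0.4638 -0.163   0.064 ]
 [ 0.4675 -0.1163  0.064 ]
 [ 0.4372 -0.1769  0.064 ]]
[[ 0.4669 -0.1179  0.05  ]
 [ 0.435  -0.1817  0.05  ]]
mt [[ 0.5317 -0.09    0.024 ]
 [ 0.6099 -0.1295  0.024 ]
 [ 0.5849 -0.0718  0.024 ]
 [ 0.5542 -0.1518  0.024 ]]
case
c [ 0.4498 -0.0329] lens [0.0857, 0.0523, 0.087, 0.0523] angs [-61.3, -150.3, 118.7, 28.3]
pencil [[ 0.5173 -0.2553  0.008 ]
 [ 0.3629 -0.2512  0.008 ]]
```

```bash
python3 -c "
from h import *
go(.451,-.149,.03,63.4)"
```

```text
pos [ 0.4413 -0.1643  0.1705] yaw 63.1 tilt -1.0 spin -0.0053 shift [0.018  0.0018 0.1405] t 2.0333
```

Emit:
apply_moves(
  plan=[
    {"hand": 0.09,"x": 0.006,"y": 0.001,"z": 0.02,"spin": -0.005},
    {"hand": 0.09,"x": 0.006,"y": 0.001,"z": 0.02,"spin": 0},
    {"hand": 0.09,"x": 0.006,"y": 0,"z": 0.02,"spin": 0},
    {"hand": 0.09,"x": 0,"y": 0,"z": 0.02,"spin": 0},
    {"hand": 0.09,"x": 0,"y": 0,"z": 0.02,"spin": 0},
    {"hand": 0.09,"x": 0,"y": 0,"z": 0.02,"spin": 0},
    {"hand": 0.09,"x": 0,"y": 0,"z": 0.02,"spin": 0},
    {"hand": 0.09,"x": 0,"y": 0,"z": 0,"spin": 0},
  ],
)

```text
t: 2.7
eef_pos: [0.4491, -0.1506, 0.0282]
orientation: [-2.674, -1.644, 0.006]
wrist_force: [-1.0, 0.2, 0.3]
gripper_width: 0.0903
finger_force: 0.0
```

Emit:
apply_moves(
  plan=[
    {"hand": 0.02,"x": 0,"y": 0,"z": 0,"spin": 0},
    {"hand": 0.02,"x": 0,"y": 0,"z": 0,"spin": 0},
    {"hand": 0.02,"x": 0,"y": 0,"z": 0,"spin": 0},
    {"hand": 0.02,"x": 0,"y": 0,"z": 0,"spin": 0},
    {"hand": 0.02,"x": 0,"y": 0,"z": 0,"spin": 0},
    {"hand": 0.02,"x": 0,"y": 0,"z": 0,"spin": 0},
    {"hand": 0.02,"x": 0,"y": 0,"z": 0,"spin": 0},
    {"hand": 0.02,"x": 0,"y": 0,"z": 0,"spin": 0},
  ],
)

```text
t: 3.37
eef_pos: [0.4515, -0.1494, 0.0309]
orientation: [2.674, 1.648, 0.0]
wrist_force: [0.4, -0.9, -0.0]
gripper_width: 0.041
finger_force: 0.0
```

```bash
python3 -c "
from h import *
go(.4872,.2261,.15,8.7)"
```

```text
pos [ 0.4515 -0.1494  0.0309] yaw 63.3 tilt -1.0 spin 0.9529 shift [ 0.0921 -0.3657 -0.1191] t 3.3667
```

Emit:
apply_moves(
  plan=[
    {"hand": 0.02,"x": 0,"y": 0,"z": 0,"spin": 0},
    {"hand": 0.02,"x": 0,"y": 0,"z": 0,"spin": 0},
    {"hand": 0.02,"x": 0,"y": 0,"z": 0,"spin": 0},
    {"hand": 0.02,"x": 0,"y": 0,"z": 0,"spin": 0},
    {"hand": 0.02,"x": 0,"y": 0,"z": -0.01,"spin": 0},
    {"hand": 0.02,"x": 0,"y": 0,"z": -0.02,"spin": 0},
    {"hand": 0.02,"x": 0,"y": 0,"z": -0.03,"spin": 0},
    {"hand": 0.02,"x": 0,"y": 0,"z": -0.03,"spin": 0},
  ],
)

```text
t: 4.03
eef_pos: [0.4502, -0.1488, 0.1215]
orientation: [-2.672, -1.648, 0.003]
wrist_force: [0.3, -1.3, -3.2]
gripper_width: 0.033
finger_force: 29.7
```

Emit:
apply_moves(
  plan=[
    {"hand": 0.02,"x": 0,"y": 0,"z": -0.03,"spin": 0.119},
    {"hand": 0.02,"x": 0,"y": 0,"z": 0,"spin": 0.119},
    {"hand": 0.02,"x": 0,"y": 0,"z": 0,"spin": 0.119},
    {"hand": 0.02,"x": 0,"y": 0,"z": 0,"spin": 0.119},
    {"hand": 0.02,"x": 0,"y": 0,"z": 0,"spin": 0.119},
    {"hand": 0.02,"x": 0,"y": 0,"z": 0,"spin": 0.119},
    {"hand": 0.02,"x": 0,"y": 0,"z": 0,"spin": 0.119},
    {"hand": 0.02,"x": 0,"y": 0,"z": 0,"spin": 0.119},
  ],
)

```text
t: 4.7
eef_pos: [0.4508, -0.149, 0.151]
orientation: [-3.133, -0.231, 0.001]
wrist_force: [-0.5, 0.1, -2.8]
gripper_width: 0.0331
finger_force: 29.7
```

Emit:
apply_moves(
  plan=[
    {"hand": 0.02,"x": 0.008,"y": -0.03,"z": 0,"spin": 0},
    {"hand": 0.02,"x": 0.008,"y": -0.03,"z": 0,"spin": 0},
    {"hand": 0.02,"x": 0.008,"y": -0.03,"z": 0,"spin": 0},
    {"hand": 0.02,"x": 0.008,"y": -0.03,"z": 0,"spin": 0},
    {"hand": 0.02,"x": 0.008,"y": -0.03,"z": 0,"spin": 0},
    {"hand": 0.02,"x": 0.008,"y": -0.03,"z": 0,"spin": 0},
    {"hand": 0.02,"x": 0.008,"y": -0.03,"z": 0,"spin": 0},
    {"hand": 0.02,"x": 0.008,"y": -0.03,"z": 0,"spin": 0},
  ],
)

```text
t: 5.37
eef_pos: [0.4774, 0.0991, 0.1511]
orientation: [-3.132, -0.24, 0.001]
wrist_force: [0.5, 0.3, -3.0]
gripper_width: 0.0332
finger_force: 29.7
```

Emit:
apply_moves(
  plan=[
    {"hand": 0.02,"x": 0.007,"y": -0.03,"z": 0,"spin": 0},
    {"hand": 0.02,"x": 0.007,"y": -0.03,"z": 0,"spin": 0},
    {"hand": 0.02,"x": 0.007,"y": -0.03,"z": 0,"spin": 0},
    {"hand": 0.02,"x": 0.007,"y": -0.03,"z": 0,"spin": 0},
    {"hand": 0.02,"x": 0,"y": 0,"z": 0,"spin": 0},
    {"hand": 0.02,"x": 0,"y": 0,"z": 0,"spin": 0},
    {"hand": 0.02,"x": 0,"y": 0,"z": 0,"spin": 0},
  ],
)

```text
t: 5.95
eef_pos: [0.487, 0.2198, 0.1507]
orientation: [3.132, 0.24, -0.002]
wrist_force: [-0.3, -0.5, -2.9]
gripper_width: 0.033
finger_force: 30.0
```

```bash
python3 -c "
from h import *
go(.4872,.2261,.035,8.7); grab('wrist','w2'); print(sensors.read_state()['joint_pos'].round(2))"
```

```text
pos [0.487  0.2198 0.1507] yaw 8.77 tilt -1.0 spin 0.0013 shift [ 0.0011 -0.0062  0.1157] t 5.95
[-0.31  0.39 -0.27  1.87  0.13  0.9  -2.07]
```

View pics/w2.png

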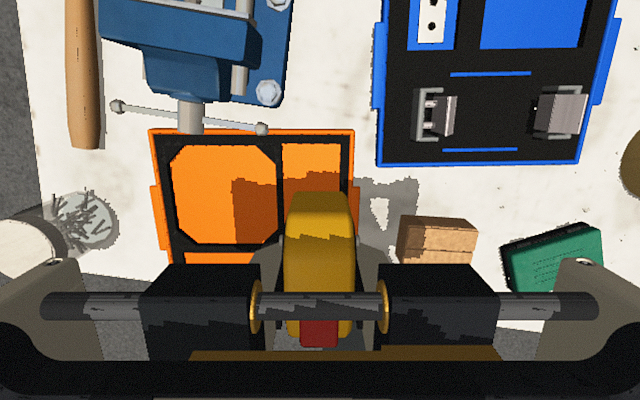

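```bash
python3 -c "
from h import *
P=px('w2',[(284,143),(341,143),(149,129),(355,128),(172,200),(278,200)],.012); print(P)
Q=px('w2',[(377,163),(586,163)],.012); print(Q)
def inv(o,yaw,P):
    a=np.radians(yaw);d=P[:,:2]-o;return np.c_[d[:,0]*np.cos(a)+d[:,1]*np.sin(a),-d[:,0]*np.sin(a)+d[:,1]*np.cos(a)].round(4)
print(inv([.4472,.2756],8.7,P)); print(inv([.6215,.0887],9.7,Q))
for v in (P[:2],P[2:4],Q): d=v[0]-v[1];print(np.degrees(np.arctan2(-d[0],d[1])))
"
```

```text
[[0.5264 0.2601 0.012 ]
 [0.5345 0.2071 0.012 ]
 [0.5201 0.3853 0.012 ]
 [0.5501 0.1967 0.012 ]
 [0.4535 0.3637 0.012 ]
 [0.4695 0.2593 0.012 ]]
[[ 0.521   0.1697  0.012 ]
 [ 0.5515 -0.0285  0.012 ]]
[[ 0.0759 -0.0273]
 [ 0.0759 -0.0809]
 [ 0.0887  0.0974]
 [ 0.0898 -0.0936]
 [ 0.0196  0.0861]
 [ 0.0196 -0.0195]]
[[-0.0854  0.0968]
 [-0.0887 -0.1037]]
8.689288989034809
9.038135998327098
8.748334532023113
```

Emit:
apply_moves(
  plan=[
    {"hand": 0.02,"x": 0.001,"y": -0.004,"z": 0.02,"spin": 0},
    {"hand": 0.02,"x": 0.001,"y": -0.003,"z": 0.02,"spin": 0},
    {"hand": 0.02,"x": 0,"y": 0,"z": 0.02,"spin": 0},
    {"hand": 0.02,"x": 0,"y": 0,"z": 0.02,"spin": 0},
    {"hand": 0.02,"x": 0,"y": 0,"z": 0.02,"spin": 0},
    {"hand": 0.02,"x": 0,"y": 0,"z": 0.01,"spin": 0},
    {"hand": 0.02,"x": 0,"y": 0,"z": 0.004,"spin": 0},
    {"hand": 0.02,"x": 0,"y": 0,"z": 0,"spin": 0},
  ],
)

```text
t: 6.67
eef_pos: [0.4882, 0.2264, 0.0369]
orientation: [3.131, 0.238, -0.002]
wrist_force: [-0.2, 0.5, -2.3]
gripper_width: 0.0331
finger_force: 29.9
```

```bash
python3 -c "
from h import *
go(.488,.2271,.036,8.8)"
```

```text
pos [0.4882 0.2264 0.0369] yaw 8.68 tilt -1.0 spin -0.0021 shift [-0.0001 -0.0007  0.0009] t 6.6667
```

Emit:
apply_moves(
  plan=[
    {"hand": 0.055,"x": 0,"y": 0,"z": 0.0005,"spin": 0},
    {"hand": 0.055,"x": 0,"y": 0,"z": 0,"spin": 0},
    {"hand": 0.055,"x": 0,"y": 0,"z": 0,"spin": 0},
    {"hand": 0.055,"x": 0,"y": 0,"z": 0,"spin": 0},
    {"hand": 0.055,"x": 0,"y": 0,"z": -0.02,"spin": 0},
    {"hand": 0.055,"x": 0,"y": 0,"z": -0.035,"spin": 0},
    {"hand": 0.055,"x": 0,"y": 0,"z": -0.035,"spin": 0},
    {"hand": 0.055,"x": 0,"y": 0,"z": -0.03,"spin": 0},
  ],
)

```text
t: 7.33
eef_pos: [0.4885, 0.2279, 0.1585]
orientation: [-3.132, -0.24, -0.001]
wrist_force: [1.4, 0.3, -0.1]
gripper_width: 0.0551
finger_force: 0.0
```

```bash
python3 -c "
from h import *
go(.437,-.342,.13,8.8); grab('wrist','w3'); grab('side','s3')
a=cv2.imread('pics/w3.png'); b=cv2.imread('pics/s3.png')[180:330,270:450]
cv2.imwrite('pics/c3.png',np.vstack([a[:,:,:][100:300],cv2.resize(b,(480,400))[:,:480] if 0 else cv2.copyMakeBorder(cv2.resize(b,(480,400)),0,0,0,160,0)])[:600])"
```

```text
pos [0.4885 0.2279 0.1585] yaw 8.76 tilt -1.0 spin -0.0007 shift [-0.1381  0.5553  0.0285] t 7.3333
```

View pics/c3.png

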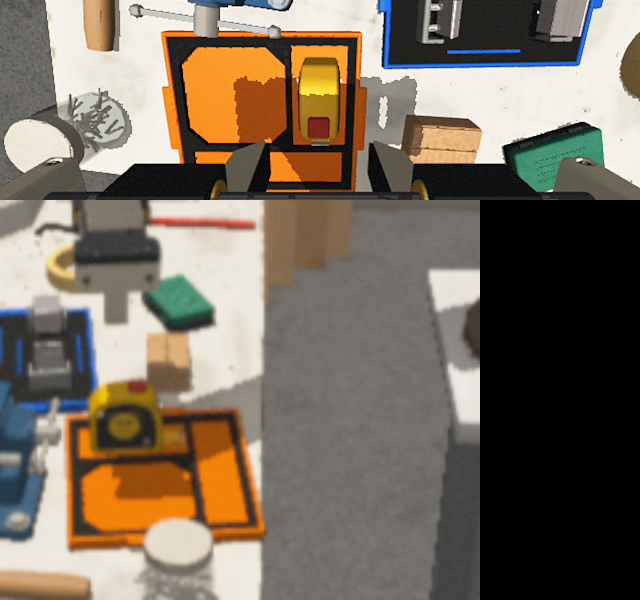

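Emit:
apply_moves(
  plan=[
    {"hand": 0.055,"x": -0.009,"y": 0.035,"z": 0,"spin": 0},
    {"hand": 0.055,"x": -0.009,"y": 0.035,"z": 0,"spin": 0},
    {"hand": 0.055,"x": -0.009,"y": 0.035,"z": 0,"spin": 0},
    {"hand": 0.055,"x": -0.009,"y": 0.035,"z": 0,"spin": 0},
    {"hand": 0.055,"x": -0.009,"y": 0.035,"z": 0,"spin": 0},
    {"hand": 0.055,"x": -0.009,"y": 0.035,"z": 0,"spin": 0},
    {"hand": 0.055,"x": -0.009,"y": 0.035,"z": 0,"spin": 0},
    {"hand": 0.055,"x": -0.009,"y": 0.035,"z": 0,"spin": 0},
  ],
)

```text
t: 8.1
eef_pos: [0.4593, -0.0617, 0.1561]
orientation: [3.132, 0.24, 0.0]
wrist_force: [1.3, -0.9, 0.2]
gripper_width: 0.055
finger_force: 0.0
```

Emit:
apply_moves(
  plan=[
    {"hand": 0.055,"x": -0.009,"y": 0.035,"z": 0,"spin": 0},
    {"hand": 0.055,"x": -0.009,"y": 0.035,"z": 0,"spin": 0},
    {"hand": 0.055,"x": -0.009,"y": 0.035,"z": 0,"spin": 0},
    {"hand": 0.055,"x": -0.009,"y": 0.035,"z": 0,"spin": 0},
    {"hand": 0.055,"x": -0.009,"y": 0.035,"z": 0,"spin": 0.05},
    {"hand": 0.055,"x": -0.008,"y": 0.034,"z": 0,"spin": 0},
    {"hand": 0.055,"x": -0.008,"y": 0.034,"z": 0,"spin": 0},
    {"hand": 0.055,"x": -0.005,"y": 0.03,"z": 0,"spin": 0},
  ],
)

```text
t: 8.77
eef_pos: [0.4299, -0.342, 0.156]
orientation: [3.137, 0.159, -0.001]
wrist_force: [0.1, 0.7, 1.3]
gripper_width: 0.0549
finger_force: 0.0
```

Emit:
apply_moves(
  plan=[
    {"hand": 0.055,"x": 0,"y": 0,"z": 0.03,"spin": 0},
    {"hand": 0.055,"x": 0,"y": 0,"z": 0,"spin": 0},
    {"hand": 0.055,"x": 0,"y": 0,"z": 0,"spin": 0},
  ],
)

```text
t: 9.02
eef_pos: [0.43, -0.3388, 0.125]
orientation: [-3.135, -0.16, 0.004]
wrist_force: [0.1, -0.1, 0.2]
gripper_width: 0.055
finger_force: 0.0
```

```bash
python3 -c "
from h import *
go(.437,-.342,.006,6); grab('wrist','w4')"
```

```text
pos [ 0.43   -0.3388  0.125 ] yaw 5.86 tilt -1.0 spin -0.0025 shift [0.0066 0.0039 0.119 ] t 9.0167
```

View pics/w4.png

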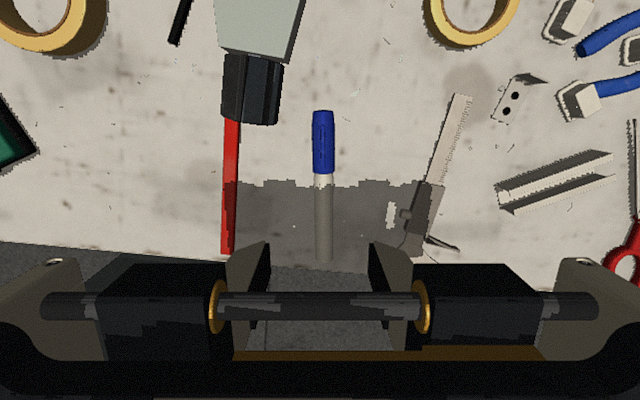

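```bash
python3 -c "
from h import *
P=px('w4',[(322.5,111),(325,261)],.0095); m=P.mean(0); d=P[0]-P[1]
yaw=np.degrees(np.arctan2(d[1],d[0])); print(P,m,np.hypot(*d[:2]),yaw); go(m[0],m[1],.006,yaw)"
```

```text
[[ 0.5044 -0.3329  0.0095]
 [ 0.3639 -0.3502  0.0095]] [ 0.43415 -0.34155  0.0095 ] 0.14156108222248087 7.019591831955964
pos [ 0.431  -0.3386  0.1261] yaw 5.93 tilt -1.0 spin -0.0191 shift [0.0027 0.0033 0.1201] t 9.0667
```

Emit:
apply_moves(
  plan=[
    {"hand": 0.055,"x": 0.001,"y": 0.001,"z": 0.02,"spin": -0.019},
    {"hand": 0.055,"x": 0.001,"y": 0.001,"z": 0.02,"spin": 0},
    {"hand": 0.055,"x": 0.001,"y": 0.001,"z": 0.02,"spin": 0},
    {"hand": 0.055,"x": 0,"y": 0,"z": 0.02,"spin": 0},
    {"hand": 0.055,"x": 0,"y": 0,"z": 0.02,"spin": 0},
    {"hand": 0.055,"x": 0,"y": 0,"z": 0.012,"spin": 0},
    {"hand": 0.055,"x": 0,"y": 0,"z": 0.007,"spin": 0},
    {"hand": 0.055,"x": 0,"y": 0,"z": 0,"spin": 0},
  ],
)

```text
t: 9.73
eef_pos: [0.4348, -0.3411, 0.007]
orientation: [-3.135, -0.193, 0.001]
wrist_force: [-0.2, -0.1, 0.6]
gripper_width: 0.055
finger_force: 0.0
```

Emit:
apply_moves(
  plan=[
    {"hand": 0.012,"x": 0,"y": 0,"z": 0,"spin": 0},
    {"hand": 0.012,"x": 0,"y": 0,"z": 0,"spin": 0},
    {"hand": 0.012,"x": 0,"y": 0,"z": 0,"spin": 0},
    {"hand": 0.012,"x": 0,"y": 0,"z": 0,"spin": 0},
    {"hand": 0.012,"x": 0,"y": 0,"z": 0,"spin": 0},
    {"hand": 0.012,"x": 0,"y": 0,"z": 0,"spin": 0},
    {"hand": 0.012,"x": 0,"y": 0,"z": 0,"spin": 0},
    {"hand": 0.012,"x": 0,"y": 0,"z": 0,"spin": 0},
  ],
)

```text
t: 10.4
eef_pos: [0.4346, -0.3422, 0.0075]
orientation: [3.136, 0.191, 0.0]
wrist_force: [-1.0, -0.6, 3.6]
gripper_width: 0.0163
finger_force: 30.0
```

Emit:
apply_moves(
  plan=[
    {"hand": 0.012,"x": 0,"y": 0,"z": -0.01,"spin": 0},
    {"hand": 0.012,"x": 0,"y": 0,"z": -0.02,"spin": 0},
    {"hand": 0.012,"x": 0,"y": 0,"z": -0.03,"spin": 0},
    {"hand": 0.012,"x": 0,"y": 0,"z": -0.03,"spin": 0},
    {"hand": 0.012,"x": 0,"y": 0,"z": -0.03,"spin": 0},
    {"hand": 0.012,"x": 0,"y": 0,"z": -0.03,"spin": 0},
    {"hand": 0.012,"x": 0,"y": 0,"z": 0,"spin": -0.1145},
    {"hand": 0.012,"x": 0,"y": 0,"z": 0,"spin": -0.1145},
  ],
)

```text
t: 11.07
eef_pos: [0.4357, -0.3427, 0.1603]
orientation: [3.089, 0.555, 0.005]
wrist_force: [0.5, -0.3, -1.2]
gripper_width: 0.0167
finger_force: 30.0
```

Emit:
apply_moves(
  plan=[
    {"hand": 0.012,"x": 0,"y": 0,"z": 0,"spin": -0.1145},
    {"hand": 0.012,"x": 0,"y": 0,"z": 0,"spin": -0.1145},
    {"hand": 0.012,"x": 0,"y": 0,"z": 0,"spin": -0.1145},
    {"hand": 0.012,"x": 0,"y": 0,"z": 0,"spin": -0.1145},
    {"hand": 0.012,"x": 0,"y": 0,"z": 0,"spin": -0.1145},
    {"hand": 0.012,"x": 0,"y": 0,"z": 0,"spin": -0.1145},
    {"hand": 0.012,"x": 0,"y": 0,"z": 0,"spin": -0.1145},
    {"hand": 0.012,"x": 0,"y": 0,"z": 0,"spin": -0.1145},
  ],
)

```text
t: 11.73
eef_pos: [0.4343, -0.3421, 0.1579]
orientation: [2.527, 1.866, -0.0]
wrist_force: [-0.5, -0.4, -0.2]
gripper_width: 0.0165
finger_force: 30.0
```

Emit:
apply_moves(
  plan=[
    {"hand": 0.012,"x": 0,"y": 0,"z": 0,"spin": -0.1145},
    {"hand": 0.012,"x": 0,"y": 0,"z": 0,"spin": -0.1145},
    {"hand": 0.012,"x": 0,"y": 0,"z": 0,"spin": -0.1145},
    {"hand": 0.012,"x": 0,"y": 0,"z": 0,"spin": -0.1145},
    {"hand": 0.012,"x": 0.02,"y": 0.003,"z": 0,"spin": 0},
    {"hand": 0.012,"x": 0.035,"y": 0.003,"z": 0,"spin": 0},
    {"hand": 0.012,"x": 0.035,"y": 0.003,"z": 0,"spin": 0},
    {"hand": 0.012,"x": 0.035,"y": 0.003,"z": 0,"spin": 0},
  ],
)

```text
t: 12.4
eef_pos: [0.4267, -0.2157, 0.1577]
orientation: [2.045, 2.384, -0.0]
wrist_force: [0.2, 0.3, 0.7]
gripper_width: 0.016
finger_force: 30.0
```

Emit:
apply_moves(
  plan=[
    {"hand": 0.012,"x": 0.035,"y": 0.003,"z": 0,"spin": 0},
    {"hand": 0.012,"x": 0.035,"y": 0.003,"z": 0,"spin": 0},
    {"hand": 0.012,"x": 0.035,"y": 0.003,"z": 0,"spin": 0},
    {"hand": 0.012,"x": 0.035,"y": 0.003,"z": 0,"spin": 0},
    {"hand": 0.012,"x": 0.035,"y": 0.003,"z": 0,"spin": 0},
    {"hand": 0.012,"x": 0.035,"y": 0.003,"z": 0,"spin": 0},
    {"hand": 0.012,"x": 0.035,"y": 0.003,"z": 0,"spin": 0},
    {"hand": 0.012,"x": 0.035,"y": 0.003,"z": 0,"spin": 0},
  ],
)

```text
t: 13.07
eef_pos: [0.4075, 0.0649, 0.1579]
orientation: [2.044, 2.384, -0.0]
wrist_force: [0.2, 0.6, -0.4]
gripper_width: 0.0164
finger_force: 30.0
```

Emit:
apply_moves(
  plan=[
    {"hand": 0.012,"x": 0.035,"y": 0.003,"z": 0,"spin": 0},
    {"hand": 0.012,"x": 0.035,"y": 0.003,"z": 0,"spin": 0},
    {"hand": 0.012,"x": 0.035,"y": 0.003,"z": 0,"spin": 0},
    {"hand": 0.012,"x": 0.035,"y": 0.003,"z": 0,"spin": 0},
    {"hand": 0.012,"x": 0.03,"y": 0.003,"z": 0,"spin": 0},
    {"hand": 0.012,"x": 0,"y": 0,"z": 0,"spin": 0},
    {"hand": 0.012,"x": 0,"y": 0,"z": 0,"spin": 0},
  ],
)

```text
t: 13.65
eef_pos: [0.3962, 0.2356, 0.1577]
orientation: [-2.039, -2.39, -0.001]
wrist_force: [-0.0, -0.7, 0.8]
gripper_width: 0.0166
finger_force: 30.0
```

```bash
python3 -c "
from h import *
go(.3917,.2683,.0165,98.8); grab('wrist','w5')"
```

```text
pos [0.3962 0.2356 0.1577] yaw 99.04 tilt -1.0 spin 0.0042 shift [0.033  0.0005 0.1412] t 13.65
```

View pics/w5.png

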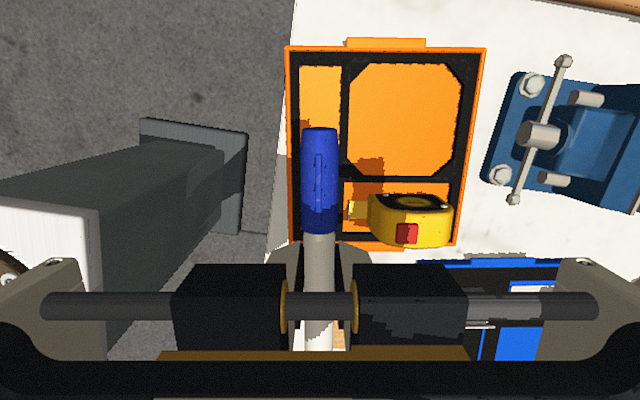

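```bash
python3 -c "
from h import *
P=px('w5',[(298,67),(340,67),(286,47),(487,47),(348,120),(462,120)],.012)
def inv(o,yaw,P):
    a=np.radians(yaw);d=P[:,:2]-o;return np.c_[d[:,0]*np.cos(a)+d[:,1]*np.sin(a),-d[:,0]*np.sin(a)+d[:,1]*np.cos(a)].round(4)
print(inv([.448,.277],8.8,P))
print(px('top0',[(97,242)],.08))
"
```

```text
[[-0.0771  0.0803]
 [-0.0395  0.0805]
 [-0.0874  0.0966]
 [ 0.0894  0.0973]
 [-0.0308  0.0345]
 [ 0.0764  0.0349]]
[[0.4187 0.4423 0.08  ]]
```

Emit:
apply_moves(
  plan=[
    {"hand": 0.012,"x": 0.016,"y": 0,"z": 0,"spin": 0.004},
    {"hand": 0.012,"x": 0.017,"y": 0,"z": 0.02,"spin": 0},
    {"hand": 0.012,"x": 0,"y": 0,"z": 0.03,"spin": 0},
    {"hand": 0.012,"x": 0,"y": 0,"z": 0.03,"spin": 0},
    {"hand": 0.012,"x": 0,"y": 0,"z": 0.03,"spin": 0},
    {"hand": 0.012,"x": 0,"y": 0,"z": 0.02,"spin": 0},
    {"hand": 0.012,"x": 0,"y": 0,"z": 0.007,"spin": 0},
    {"hand": 0.012,"x": 0,"y": 0,"z": 0.003,"spin": 0},
  ],
)

```text
t: 14.37
eef_pos: [0.3916, 0.2647, 0.0164]
orientation: [2.05, 2.38, -0.004]
wrist_force: [0.3, 0.2, 0.1]
gripper_width: 0.0166
finger_force: 30.0
```

```bash
python3 -c "
from h import *
go(.3917,.2683,.0155,98.8); print(sensors.read_state()['wrist_force'])"
```

```text
pos [0.3916 0.2647 0.0164] yaw 98.5 tilt -1.0 spin -0.0052 shift [0.0036 0.0006 0.0009] t 14.3667
[0.33122704 0.17554617 0.10005698]
```

Emit:
apply_moves(
  plan=[
    {"hand": 0.012,"x": 0.003,"y": 0,"z": 0.001,"spin": 0},
    {"hand": 0.04,"x": 0,"y": 0,"z": 0,"spin": 0},
    {"hand": 0.04,"x": 0,"y": 0,"z": 0,"spin": 0},
    {"hand": 0.04,"x": 0,"y": 0,"z": 0,"spin": 0},
    {"hand": 0.04,"x": 0,"y": 0,"z": -0.01,"spin": 0},
    {"hand": 0.04,"x": 0,"y": 0,"z": -0.03,"spin": 0},
    {"hand": 0.04,"x": 0,"y": 0,"z": -0.035,"spin": 0},
    {"hand": 0.04,"x": 0,"y": 0,"z": -0.035,"spin": 0},
  ],
)

```text
t: 15.03
eef_pos: [0.3905, 0.2694, 0.1282]
orientation: [-2.047, -2.382, 0.002]
wrist_force: [1.6, 0.5, -1.2]
gripper_width: 0.0396
finger_force: 0.0
```

Emit:
apply_moves(
  plan=[
    {"hand": 0.026,"x": 0,"y": 0,"z": -0.025,"spin": 0},
    {"hand": 0.026,"x": 0,"y": 0,"z": 0,"spin": 0},
    {"hand": 0.026,"x": 0,"y": 0,"z": 0,"spin": 0.101},
    {"hand": 0.026,"x": 0,"y": 0,"z": 0,"spin": 0.101},
    {"hand": 0.026,"x": 0,"y": 0,"z": 0,"spin": 0.101},
    {"hand": 0.026,"x": 0,"y": 0,"z": 0,"spin": 0.101},
    {"hand": 0.026,"x": 0,"y": 0,"z": 0,"spin": 0.101},
    {"hand": 0.026,"x": 0,"y": 0,"z": 0,"spin": 0.101},
  ],
)

```text
t: 15.7
eef_pos: [0.3911, 0.2694, 0.1518]
orientation: [-2.67, -1.655, -0.0]
wrist_force: [0.1, 0.4, -0.4]
gripper_width: 0.0262
finger_force: 0.0
```

Emit:
apply_moves(
  plan=[
    {"hand": 0.026,"x": -0.024,"y": 0.0265,"z": 0,"spin": 0},
    {"hand": 0.026,"x": -0.024,"y": 0.0265,"z": 0,"spin": 0},
    {"hand": 0.026,"x": -0.024,"y": 0.0265,"z": 0,"spin": 0},
    {"hand": 0.026,"x": -0.024,"y": 0.0265,"z": 0,"spin": 0},
    {"hand": 0.026,"x": -0.024,"y": 0.0265,"z": 0,"spin": 0},
    {"hand": 0.026,"x": -0.024,"y": 0.0265,"z": 0,"spin": 0},
    {"hand": 0.026,"x": -0.024,"y": 0.0265,"z": 0,"spin": 0},
    {"hand": 0.026,"x": -0.024,"y": 0.0265,"z": 0,"spin": 0},
  ],
)

```text
t: 16.37
eef_pos: [0.4972, 0.0021, 0.1519]
orientation: [2.666, 1.662, 0.001]
wrist_force: [1.1, 0.7, -0.6]
gripper_width: 0.0259
finger_force: 0.0
```

Emit:
apply_moves(
  plan=[
    {"hand": 0.026,"x": -0.024,"y": 0.0265,"z": 0,"spin": 0},
    {"hand": 0.026,"x": -0.024,"y": 0.0265,"z": 0,"spin": 0},
    {"hand": 0.026,"x": -0.024,"y": 0.0265,"z": 0,"spin": 0},
    {"hand": 0.026,"x": 0,"y": 0,"z": 0.02,"spin": 0},
    {"hand": 0.026,"x": 0,"y": 0,"z": 0.01,"spin": 0},
    {"hand": 0.026,"x": 0,"y": 0,"z": 0,"spin": 0},
    {"hand": 0.026,"x": 0,"y": 0,"z": 0,"spin": 0},
  ],
)

```text
t: 16.95
eef_pos: [0.5359, -0.0945, 0.1212]
orientation: [-2.663, -1.663, 0.001]
wrist_force: [0.1, 0.4, -0.3]
gripper_width: 0.0257
finger_force: 0.0
```

```bash
python3 -c "
from h import *
go(.536,-.0954,.011,63.8); grab('wrist','w6'); grab('top','t6')
a=cv2.imread('pics/w6.png'); t=cv2.imread('pics/t6.png')[180:275,125:325]
cv2.imwrite('pics/c6.png',np.vstack([a[:300],cv2.copyMakeBorder(cv2.resize(t,(600,285),interpolation=cv2.INTER_CUBIC),0,0,0,40,0)]))"
```

```text
pos [ 0.5359 -0.0945  0.1212] yaw 63.97 tilt -1.0 spin 0.003 shift [-0.0007  0.0004  0.1102] t 16.95
```

View pics/c6.png

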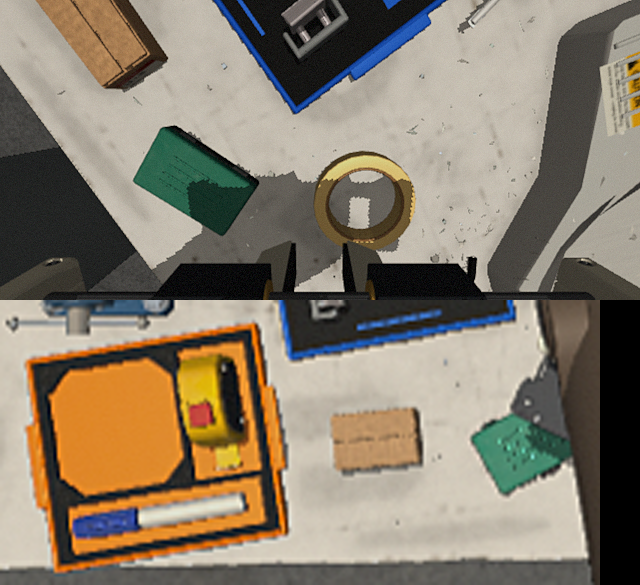

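```bash
python3 -c "
from h import *
P=px('w6',[(314.5,197),(413,197),(363,152),(329,200),(405,200)],.024);print(P)
print((P[0]+P[1])/2,np.linalg.norm(P[0]-P[1]),(P[3]+P[4])/2)
for c in [(.570,-.112)]:
  t=np.linspace(0,6.28,9)[:-1]
  for r in (.044,.031): print(proj('w6',np.c_[c[0]+r*np.cos(t),c[1]+r*np.sin(t),0*t+.024]).tolist())
"
```

```text
[[ 0.5341 -0.087   0.024 ]
 [ 0.6097 -0.1239  0.024 ]
 [ 0.5867 -0.0699  0.024 ]
 [ 0.5441 -0.0949  0.024 ]
 [ 0.6026 -0.1234  0.024 ]]
[ 0.5719  -0.10545  0.024  ] 0.0841247288257145 [ 0.57335 -0.10915  0.024  ]
[[412.8, 182.7], [384.5, 156.4], [343.5, 158.8], [316.4, 188.4], [318.8, 225.2], [346.7, 248.2], [384.1, 246.2], [411.5, 220.1]]
[[398.4, 189.3], [378.5, 171.1], [350.0, 172.8], [330.9, 193.2], [332.2, 219.2], [351.9, 235.7], [378.6, 234.2], [397.9, 215.6]]
```

Emit:
apply_moves(
  plan=[
    {"hand": 0.026,"x": 0,"y": 0,"z": 0.02,"spin": 0},
    {"hand": 0.026,"x": 0,"y": 0,"z": 0.025,"spin": 0},
    {"hand": 0.026,"x": 0,"y": 0,"z": 0.025,"spin": 0},
    {"hand": 0.026,"x": 0,"y": 0,"z": 0.02,"spin": 0},
    {"hand": 0.026,"x": 0,"y": 0,"z": 0.014,"spin": 0},
    {"hand": 0.026,"x": 0,"y": 0,"z": 0.006,"spin": 0},
    {"hand": 0.026,"x": 0,"y": 0,"z": 0,"spin": 0},
    {"hand": 0.008,"x": 0,"y": 0,"z": 0,"spin": 0},
  ],
)

```text
t: 17.72
eef_pos: [0.5374, -0.0953, 0.0121]
orientation: [2.665, 1.663, 0.001]
wrist_force: [0.4, 0.7, -0.1]
gripper_width: 0.0226
finger_force: 0.0
```

Emit:
apply_moves(
  plan=[
    {"hand": 0.008,"x": 0,"y": 0,"z": 0,"spin": 0},
    {"hand": 0.008,"x": 0,"y": 0,"z": 0,"spin": 0},
    {"hand": 0.008,"x": 0,"y": 0,"z": 0,"spin": 0},
    {"hand": 0.008,"x": 0,"y": 0,"z": 0,"spin": 0},
    {"hand": 0.008,"x": 0,"y": 0,"z": -0.01,"spin": 0},
    {"hand": 0.008,"x": 0,"y": 0,"z": -0.03,"spin": 0},
    {"hand": 0.008,"x": 0,"y": 0,"z": -0.03,"spin": 0},
    {"hand": 0.008,"x": 0,"y": 0,"z": -0.03,"spin": 0},
  ],
)

```text
t: 18.38
eef_pos: [0.5362, -0.0957, 0.113]
orientation: [-2.665, -1.662, 0.001]
wrist_force: [-0.2, -1.4, -1.0]
gripper_width: 0.0124
finger_force: 29.8
```

```bash
python3 -c "
from h import *
o=np.array([.448,.277]);a=np.radians(8.8);M=np.array([[np.cos(a),-np.sin(a)],[np.sin(a),np.cos(a)]])
b=np.radians(153.8)
t=o+M@[.0215,.031]+.0375*np.array([np.cos(b),np.sin(b)]);print(t);go(*t,.12,63.8)"
```

```text
[0.43085716 0.32748074]
pos [ 0.5362 -0.0957  0.113 ] yaw 63.88 tilt -1.0 spin 0.0015 shift [ 0.3332 -0.2814 -0.007 ] t 18.3833
```

Emit:
apply_moves(
  plan=[
    {"hand": 0.008,"x": 0,"y": 0,"z": -0.03,"spin": 0},
    {"hand": 0.008,"x": 0.028,"y": -0.0235,"z": 0,"spin": 0},
    {"hand": 0.008,"x": 0.028,"y": -0.0235,"z": 0,"spin": 0},
    {"hand": 0.008,"x": 0.028,"y": -0.0235,"z": 0,"spin": 0},
    {"hand": 0.008,"x": 0.028,"y": -0.0235,"z": 0,"spin": 0},
    {"hand": 0.008,"x": 0.028,"y": -0.0235,"z": 0,"spin": 0},
    {"hand": 0.008,"x": 0.028,"y": -0.0235,"z": 0,"spin": 0},
    {"hand": 0.008,"x": 0.028,"y": -0.0235,"z": 0,"spin": 0},
  ],
)

```text
t: 19.05
eef_pos: [0.4746, 0.154, 0.1422]
orientation: [2.666, 1.661, 0.001]
wrist_force: [1.8, -0.0, -1.1]
gripper_width: 0.0124
finger_force: 29.8
```

Emit:
apply_moves(
  plan=[
    {"hand": 0.008,"x": 0.028,"y": -0.0235,"z": 0,"spin": 0},
    {"hand": 0.008,"x": 0.028,"y": -0.0235,"z": 0,"spin": 0},
    {"hand": 0.008,"x": 0.028,"y": -0.0235,"z": 0,"spin": 0},
    {"hand": 0.008,"x": 0.028,"y": -0.0235,"z": 0,"spin": 0},
    {"hand": 0.008,"x": 0.025,"y": -0.023,"z": 0,"spin": 0},
    {"hand": 0.008,"x": 0,"y": 0,"z": 0,"spin": 0},
    {"hand": 0.008,"x": 0,"y": 0,"z": 0.03,"spin": 0},
    {"hand": 0.008,"x": 0,"y": 0,"z": 0,"spin": 0},
  ],
)

```text
t: 19.72
eef_pos: [0.4289, 0.3257, 0.1086]
orientation: [2.664, 1.663, -0.007]
wrist_force: [-0.5, -2.1, -0.8]
gripper_width: 0.0123
finger_force: 30.1
```

```bash
python3 -c "
from h import *
go(.4309,.3275,.0165,63.8); grab('wrist','w7')"
```

```text
pos [0.4289 0.3257 0.1086] yaw 63.94 tilt -1.0 spin 0.0025 shift [0.0025 0.001  0.0921] t 19.7167
```

View pics/w7.png

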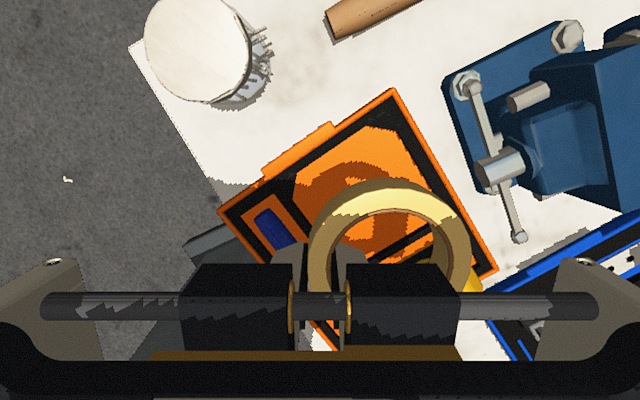

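Emit:
apply_moves(
  plan=[
    {"hand": 0.008,"x": 0.0025,"y": 0.001,"z": 0.02,"spin": 0},
    {"hand": 0.008,"x": 0,"y": 0,"z": 0.025,"spin": 0},
    {"hand": 0.008,"x": 0,"y": 0,"z": 0.025,"spin": 0},
    {"hand": 0.008,"x": 0,"y": 0,"z": 0.012,"spin": 0},
    {"hand": 0.008,"x": 0,"y": 0,"z": 0.006,"spin": 0},
    {"hand": 0.008,"x": 0,"y": 0,"z": 0.003,"spin": 0},
    {"hand": 0.008,"x": 0,"y": 0,"z": 0,"spin": 0},
    {"hand": 0.008,"x": 0,"y": 0,"z": 0,"spin": 0},
  ],
)

```text
t: 20.43
eef_pos: [0.4333, 0.3293, 0.0214]
orientation: [-2.666, -1.661, -0.002]
wrist_force: [-0.4, -0.1, -1.7]
gripper_width: 0.012
finger_force: 30.1
```

```bash
python3 -c "
from h import *
go(.4309,.3275,.0165,63.8); print(sensors.read_state()['wrist_force'])
c=[.449,.092]; go(*c,.13,96)"
```

```text
pos [0.4333 0.3293 0.0214] yaw 63.85 tilt -1.0 spin 0.001 shift [-0.0027 -0.0014  0.0049] t 20.4333
[-0.35001055 -0.0906253  -1.65771252]
pos [0.4333 0.3293 0.0214] yaw 63.85 tilt -1.0 spin -0.561 shift [-0.2377 -0.0092 -0.1086] t 20.4333
```

Emit:
apply_moves(
  plan=[
    {"hand": 0.008,"x": -0.0015,"y": -0.001,"z": 0.002,"spin": 0},
    {"hand": 0.008,"x": 0,"y": 0,"z": 0.002,"spin": 0},
    {"hand": 0.008,"x": 0,"y": 0,"z": 0,"spin": 0},
    {"hand": 0.008,"x": 0,"y": 0,"z": 0,"spin": 0},
  ],
)

```text
t: 20.77
eef_pos: [0.4314, 0.3283, 0.0174]
orientation: [2.666, 1.662, 0.002]
wrist_force: [-1.7, -0.5, 9.5]
gripper_width: 0.0121
finger_force: 30.4
```

Emit:
apply_moves(
  plan=[
    {"hand": 0.026,"x": 0,"y": 0,"z": -0.001,"spin": 0},
    {"hand": 0.026,"x": 0,"y": 0,"z": 0,"spin": 0},
    {"hand": 0.026,"x": 0,"y": 0,"z": 0,"spin": 0},
    {"hand": 0.026,"x": 0,"y": 0,"z": -0.01,"spin": 0},
    {"hand": 0.026,"x": 0,"y": 0,"z": -0.025,"spin": 0},
    {"hand": 0.026,"x": 0,"y": 0,"z": -0.03,"spin": 0},
    {"hand": 0.026,"x": 0,"y": 0,"z": -0.03,"spin": 0},
    {"hand": 0.026,"x": 0,"y": 0,"z": -0.025,"spin": 0},
  ],
)

```text
t: 21.43
eef_pos: [0.431, 0.3283, 0.1398]
orientation: [-2.665, -1.662, -0.002]
wrist_force: [0.6, 0.7, -0.5]
gripper_width: 0.0258
finger_force: 0.0
```

Emit:
apply_moves(
  plan=[
    {"hand": 0.066,"x": 0,"y": 0,"z": 0,"spin": -0.106},
    {"hand": 0.066,"x": 0,"y": 0,"z": 0,"spin": -0.106},
    {"hand": 0.066,"x": 0,"y": 0,"z": 0,"spin": -0.106},
    {"hand": 0.066,"x": 0,"y": 0,"z": 0,"spin": -0.106},
    {"hand": 0.066,"x": 0,"y": 0,"z": 0,"spin": -0.106},
    {"hand": 0.066,"x": -0.034,"y": 0,"z": 0,"spin": 0},
    {"hand": 0.066,"x": -0.034,"y": 0,"z": 0,"spin": 0},
    {"hand": 0.066,"x": -0.034,"y": 0,"z": 0,"spin": 0},
  ],
)

```text
t: 22.1
eef_pos: [0.4383, 0.2254, 0.1377]
orientation: [-2.136, -2.304, -0.0]
wrist_force: [0.6, -0.8, 0.9]
gripper_width: 0.0657
finger_force: 0.0
```

Emit:
apply_moves(
  plan=[
    {"hand": 0.066,"x": -0.034,"y": 0,"z": 0,"spin": 0},
    {"hand": 0.066,"x": -0.034,"y": 0.001,"z": 0,"spin": 0},
    {"hand": 0.066,"x": -0.034,"y": 0.001,"z": 0,"spin": 0},
    {"hand": 0.066,"x": -0.032,"y": 0.001,"z": 0,"spin": 0},
    {"hand": 0.066,"x": 0,"y": 0,"z": 0,"spin": 0},
    {"hand": 0.066,"x": 0,"y": 0,"z": 0,"spin": 0},
  ],
)

```text
t: 22.6
eef_pos: [0.4517, 0.0907, 0.1377]
orientation: [2.142, 2.297, -0.001]
wrist_force: [0.2, 1.0, -0.4]
gripper_width: 0.0659
finger_force: 0.0
```

```bash
python3 -c "
from h import *
go(.45,.092,.012,94); grab('wrist','w8'); grab('top','t8')
a=cv2.imread('pics/w8.png'); t=cv2.imread('pics/t8.png')[180:275,125:325]
cv2.imwrite('pics/c8.png',np.vstack([a[:300],cv2.copyMakeBorder(cv2.resize(t,(600,285),interpolation=cv2.INTER_CUBIC),0,0,0,40,0)]))"
```

```text
pos [0.4517 0.0907 0.1377] yaw 93.99 tilt -1.0 spin -0.0002 shift [ 0.0014 -0.0017  0.1257] t 22.6
```

View pics/c8.png

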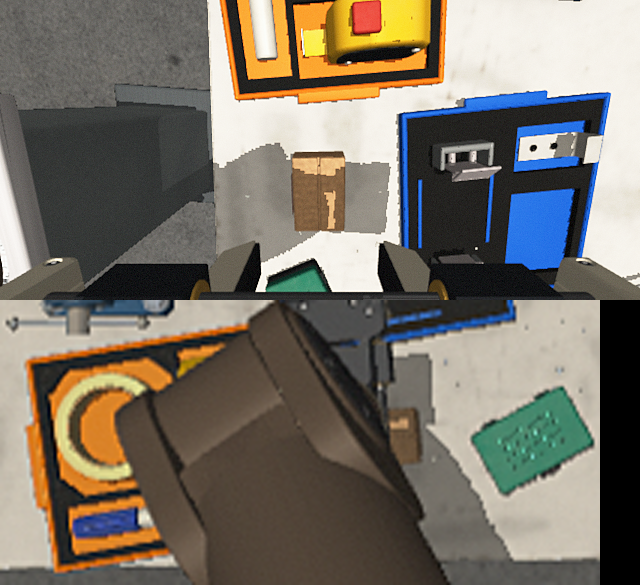

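```bash
python3 -c "
from h import *
print('carton');rect(px('w8',[(292,153),(344,153),(344,231),(295,230)],.03))
rect(px('w8',[(292,153),(344,153),(344,231),(295,230)],.045))
def red(n,x0,x1,y0,y1):
    im=cv2.imread(f'pics/{n}.png')[y0:y1,x0:x1]; h=cv2.cvtColor(im,cv2.COLOR_BGR2HSV)
    m=((h[...,0]<8)|(h[...,0]>172))&(h[...,1]>130)&(h[...,2]>60)
    k,l,s,c=cv2.connectedComponentsWithStats(m.astype(np.uint8)); print(n,[(a[0]+x0,a[1]+y0,a[2],a[3],a[4]) for a in s[1:].tolist() if a[4]>2])
red('side0',310,360,220,260);red('top0',225,275,205,245);red('top0',270,310,0,35);red('top0',605,640,165,205);red('w8',280,360,140,245);red('side0',310,345,110,135);red('w6',30,170,0,95);red('w2',380,490,205,270)
im=cv2.imread('pics/w6.png'); print('end face w6',[im[v,u,::-1].tolist() for u,v in [(120,75),(130,70),(140,65),(150,60),(158,55)]])
b=cv2.resize(cv2.imread('pics/s3.png')[215:260,315:355],(320,360),interpolation=cv2.INTER_CUBIC)
c=cv2.resize(cv2.imread('pics/top0.png')[0:35,270:310],(320,280),interpolation=cv2.INTER_CUBIC)
d=cv2.resize(cv2.imread('pics/top0.png')[165:205,605:640],(320,366),interpolation=cv2.INTER_CUBIC)
e=cv2.resize(cv2.imread('pics/w6.png')[0:100,30:175],(435,300),interpolation=cv2.INTER_CUBIC)
o=np.zeros((600,800,3),np.uint8); o[:300,:320]=b[:300];o[:300,330:765]=e;o[310:590,:320]=c;o[310:600,330:650]=d[:290]; cv2.imwrite('pics/c9.png',o)
"
```

```text
carton
c [0.4506 0.0972] lens [0.0442, 0.072, 0.0452, 0.071] angs [4.0, -84.6, -177.2, 94.7]
c [0.4503 0.1016] lens [0.0418, 0.068, 0.0426, 0.067] angs [4.0, -84.6, -177.3, 94.7]
side0 []
top0 []
top0 []
top0 []
w8 []
side0 []
w6 []
w2 []
end face w6 [[171, 125, 83], [57, 44, 31], [44, 32, 23], [36, 17, 13], [52, 38, 24]]
```

```bash
cat >> h.py <<'E'
def fit(W,T):
    W=np.asarray(W)[:,:2];T=np.asarray(T);w=W[:,0]+1j*W[:,1];t=T[:,0]+1j*T[:,1]
    a=np.angle(np.sum((w-w.mean())*np.conj(t-t.mean())));o=w.mean()-np.exp(1j*a)*t.mean()
    print('tray',np.round([o.real,o.imag],4),'yaw',np.degrees(a).round(2),'res mm',(abs(w-o-np.exp(1j*a)*t)*1e3).round(1));return o,a
def tw(o,a,x,y):
    w=o+np.exp(1j*a)*(x+1j*y);return round(w.real,4),round(w.imag,4)
E
python3 -c "
from h import *
P=px('w8',[(399,113),(609,94),(510,194),(590,187)],.012)
fit(P,[(-.087,.094),(.087,.094),(.013,.012),(.077,.012)])
def c1(L): return [((U+.5)/4-.5+125,(V+.5)/3.6363-.5+110) for U,V in L]
Q=px('top0',c1([(338,75),(635,30),(686,275),(388,325),(474,71),(612,53),(627,137),(490,159)]),.012)
o,a=fit(Q,[(.087,.094),(.087,-.094),(-.087,-.094),(-.087,.094),(.077,.012),(.077,-.076),(.013,-.076),(.013,.012)])
print(tw(o,a,.045,-.032),tw(o,a,-.04,0))
Q2=px('w2',[(377,163),(586,163)],.012)
fit(np.vstack([P,Q2]),[(-.087,.094),(.087,.094),(.013,.012),(.077,.012),(-.087,.094),(-.087,-.094)])
go(.4506,.094,.012,94.6)
"
```

```text
tray [0.6233 0.0906] yaw 10.0 res mm [5.8 0.7 2.7 7.6]
tray [0.6211 0.0885] yaw 9.57 res mm [2.3 0.6 1.  0.8 0.9 3.3 1.3 1.2]
(np.float64(0.6708), np.float64(0.0644)) (np.float64(0.5817), np.float64(0.0818))
tray [0.6229 0.089 ] yaw 10.09 res mm [ 6.   1.4  2.2  8.2  3.4 10. ]
pos [0.4516 0.0936 0.1377] yaw 94.25 tilt -1.0 spin -0.006 shift [ 0.0005 -0.001   0.1257] t 22.7
```

Emit:
apply_moves(
  plan=[
    {"hand": 0.066,"x": 0,"y": -0.001,"z": 0.025,"spin": -0.006},
    {"hand": 0.066,"x": 0,"y": 0,"z": 0.03,"spin": 0},
    {"hand": 0.066,"x": 0,"y": 0,"z": 0.03,"spin": 0},
    {"hand": 0.066,"x": 0,"y": 0,"z": 0.025,"spin": 0},
    {"hand": 0.066,"x": 0,"y": 0,"z": 0.012,"spin": 0},
    {"hand": 0.066,"x": 0,"y": 0,"z": 0.004,"spin": 0},
    {"hand": 0.066,"x": 0,"y": 0,"z": 0,"spin": 0},
    {"hand": 0.03,"x": 0,"y": 0,"z": 0,"spin": 0},
  ],
)

```text
t: 23.37
eef_pos: [0.4509, 0.094, 0.0119]
orientation: [2.129, 2.31, 0.001]
wrist_force: [1.5, -0.1, -0.0]
gripper_width: 0.0625
finger_force: 0.0
```

Emit:
apply_moves(
  plan=[
    {"hand": 0.03,"x": 0,"y": 0,"z": 0,"spin": 0},
    {"hand": 0.03,"x": 0,"y": 0,"z": 0,"spin": 0},
    {"hand": 0.03,"x": 0,"y": 0,"z": 0,"spin": 0},
    {"hand": 0.03,"x": 0,"y": 0,"z": 0,"spin": 0},
    {"hand": 0.03,"x": 0,"y": 0,"z": 0,"spin": 0},
  ],
)

```text
t: 23.78
eef_pos: [0.4513, 0.0929, 0.0121]
orientation: [2.13, 2.307, 0.002]
wrist_force: [-1.3, -0.3, 7.7]
gripper_width: 0.0459
finger_force: 30.0
```

```bash
python3 -c "
from h import *
s=sensors.read_state();print(s['eef_pos'],s['gripper_width'],s['finger_force'])
go(.6715,.065,.13,99.6)
"
```

```text
[0.45132166 0.0929391  0.01212716] 0.04589249191850464 30.001120269298553
pos [0.4513 0.0929 0.0121] yaw 94.57 tilt -1.0 spin -0.0879 shift [-0.0643  0.2124 -0.1179] t 23.7833
```

Gripped at 46 mm. Lift, turn, carry.

Emit:
apply_moves(
  plan=[
    {"hand": 0.03,"x": 0,"y": 0,"z": -0.01,"spin": 0},
    {"hand": 0.03,"x": 0,"y": 0,"z": -0.025,"spin": 0},
    {"hand": 0.03,"x": 0,"y": 0,"z": -0.03,"spin": 0},
    {"hand": 0.03,"x": 0,"y": 0,"z": -0.03,"spin": 0},
    {"hand": 0.03,"x": 0,"y": 0,"z": -0.023,"spin": -0.088},
    {"hand": 0.03,"x": -0.009,"y": 0.03,"z": 0,"spin": 0},
    {"hand": 0.03,"x": -0.009,"y": 0.03,"z": 0,"spin": 0},
    {"hand": 0.03,"x": -0.009,"y": 0.03,"z": 0,"spin": 0},
  ],
)

```text
t: 24.45
eef_pos: [0.5447, 0.0804, 0.1307]
orientation: [2.027, 2.399, 0.001]
wrist_force: [1.1, 1.3, -2.7]
gripper_width: 0.0459
finger_force: 30.0
```

Emit:
apply_moves(
  plan=[
    {"hand": 0.03,"x": -0.009,"y": 0.03,"z": 0,"spin": 0},
    {"hand": 0.03,"x": -0.009,"y": 0.03,"z": 0,"spin": 0},
    {"hand": 0.03,"x": -0.009,"y": 0.03,"z": 0,"spin": 0},
    {"hand": 0.03,"x": -0.009,"y": 0.03,"z": 0,"spin": 0},
    {"hand": 0.03,"x": 0,"y": 0,"z": 0,"spin": 0},
    {"hand": 0.03,"x": 0,"y": 0,"z": 0,"spin": 0},
  ],
)

```text
t: 24.95
eef_pos: [0.6687, 0.065, 0.1289]
orientation: [-2.028, -2.397, 0.0]
wrist_force: [-0.2, 0.4, -3.2]
gripper_width: 0.046
finger_force: 30.0
```

```bash
python3 -c "
from h import *
go(.6715,.065,.018,99.6); grab('wrist','w10')
im=cv2.imread('pics/w10.png')
h=cv2.cvtColor(im,cv2.COLOR_BGR2HSV); m=((h[...,0]>100)&(h[...,0]<125)&(h[...,1]>120)).astype(np.uint8)
k,l,s,c=cv2.connectedComponentsWithStats(m)
for i in range(1,k):
    if s[i][4]>40: print(s[i].tolist(), cv2.approxPolyDP(max(cv2.findContours((l==i).astype(np.uint8),0,2)[0],key=len),3,True)[:,0].tolist())
"
```

```text
pos [0.6687 0.065  0.1289] yaw 99.53 tilt -1.0 spin -0.0012 shift [-0.0005  0.0028  0.1109] t 24.95
[154, 33, 223, 227, 4812] [[154, 44], [186, 259], [236, 259], [238, 255], [189, 255], [159, 50], [370, 48], [364, 198], [367, 240], [376, 43], [309, 43], [307, 33], [222, 33], [220, 43]]
[609, 36, 17, 50, 76] [[624, 36], [609, 85]]
[283, 72, 78, 54, 2191] [[360, 73], [283, 73], [285, 125], [358, 124]]
[181, 122, 15, 80, 390] [[181, 122], [191, 201], [195, 201], [185, 122]]
[259, 122, 9, 80, 377] [[259, 122], [266, 201], [263, 123]]
[286, 148, 73, 43, 2982] [[358, 149], [286, 149], [287, 189], [355, 190]]
[461, 264, 35, 7, 41] [[461, 264], [488, 264], [495, 270], [489, 264]]
```

```bash
python3 -c "
from h import *
P=px('w10',[(154,43.5),(376,43),(286,148.5),(358,148.5)],.012)
o,a=fit(P,[(-.087,.094),(.087,.094),(.013,.012),(.077,.012)])
P=px('w10',[(154,43.5),(376,43),(183,122),(261,122),(193,201),(264.5,201),(286,148.5),(358,148.5)],.012)
w=((P[:,0]+1j*P[:,1])-(.6211+.0885j))*np.exp(-1j*np.radians(9.57)); print(np.c_[w.real,w.imag].round(4))
s=sensors.read_state()['eef_pos'];c=(s[0]+1j*s[1]-(.6211+.0885j))*np.exp(-1j*np.radians(9.57));print(c)
"
```

```text
tray [0.6206 0.091 ] yaw 9.55 res mm [1.6 1.2 0.9 0.7]
[[-0.0886  0.0972]
 [ 0.0879  0.0973]
 [-0.0736  0.0366]
 [-0.007   0.0365]
 [-0.0739 -0.0344]
 [-0.0078 -0.0344]
 [ 0.0136  0.0139]
 [ 0.0768  0.0138]]
(0.041899834700032994-0.030231432240054396j)
```

Emit:
apply_moves(
  plan=[
    {"hand": 0.03,"x": -0.001,"y": 0.002,"z": 0.02,"spin": 0},
    {"hand": 0.03,"x": 0,"y": 0,"z": 0.025,"spin": 0},
    {"hand": 0.03,"x": 0,"y": 0,"z": 0.025,"spin": 0},
    {"hand": 0.03,"x": 0,"y": 0,"z": 0.02,"spin": 0},
    {"hand": 0.03,"x": 0,"y": 0,"z": 0.012,"spin": 0},
    {"hand": 0.03,"x": 0,"y": 0,"z": 0.006,"spin": 0},
    {"hand": 0.03,"x": 0,"y": 0,"z": 0.002,"spin": 0},
    {"hand": 0.03,"x": 0,"y": 0,"z": 0,"spin": 0},
  ],
)

```text
t: 25.67
eef_pos: [0.6703, 0.0654, 0.0199]
orientation: [2.027, 2.4, 0.001]
wrist_force: [-0.2, 0.4, -2.5]
gripper_width: 0.0458
finger_force: 30.0
```

```bash
python3 -c "
from h import *
go(.6706,.064,.017,99.57); print(sensors.read_state()['wrist_force'])
"
```

```text
pos [0.6703 0.0654 0.0199] yaw 99.64 tilt -1.0 spin 0.0011 shift [-0.0014  0.0001  0.0029] t 25.6667
[-0.20786617  0.41867973 -2.48972032]
```

Emit:
apply_moves(
  plan=[
    {"hand": 0.03,"x": 0,"y": 0,"z": 0.002,"spin": 0},
    {"hand": 0.03,"x": 0,"y": 0,"z": 0.0005,"spin": 0},
    {"hand": 0.03,"x": 0,"y": 0,"z": 0,"spin": 0},
    {"hand": 0.058,"x": 0,"y": 0,"z": 0,"spin": 0},
    {"hand": 0.058,"x": 0,"y": 0,"z": 0,"spin": 0},
    {"hand": 0.058,"x": 0,"y": 0,"z": 0,"spin": 0},
    {"hand": 0.058,"x": 0,"y": 0,"z": -0.01,"spin": 0},
    {"hand": 0.058,"x": 0,"y": 0,"z": -0.025,"spin": 0},
  ],
)

```text
t: 26.33
eef_pos: [0.6682, 0.0645, 0.0496]
orientation: [-2.025, -2.398, 0.007]
wrist_force: [0.0, -1.3, 0.4]
gripper_width: 0.058
finger_force: 0.0
```

Emit:
apply_moves(
  plan=[
    {"hand": 0.058,"x": 0,"y": 0,"z": -0.03,"spin": 0},
    {"hand": 0.058,"x": 0,"y": 0,"z": -0.03,"spin": 0},
    {"hand": 0.058,"x": 0,"y": 0,"z": -0.02,"spin": -0.113},
    {"hand": 0.058,"x": 0,"y": 0,"z": 0,"spin": -0.113},
    {"hand": 0.058,"x": 0,"y": 0,"z": 0,"spin": -0.113},
    {"hand": 0.075,"x": 0.003,"y": -0.03,"z": 0,"spin": 0},
    {"hand": 0.075,"x": 0.003,"y": -0.03,"z": 0,"spin": 0},
    {"hand": 0.075,"x": 0.003,"y": -0.03,"z": 0,"spin": 0},
  ],
)

```text
t: 27.0
eef_pos: [0.5863, 0.0292, 0.1323]
orientation: [1.593, 2.707, 0.001]
wrist_force: [0.4, -0.4, 0.4]
gripper_width: 0.0725
finger_force: 0.0
```

Emit:
apply_moves(
  plan=[
    {"hand": 0.075,"x": 0.003,"y": -0.03,"z": 0,"spin": 0},
    {"hand": 0.075,"x": 0.003,"y": -0.03,"z": 0,"spin": 0},
    {"hand": 0.075,"x": 0.003,"y": -0.03,"z": 0,"spin": 0},
    {"hand": 0.075,"x": 0.002,"y": -0.03,"z": 0,"spin": 0},
    {"hand": 0.075,"x": 0.002,"y": -0.03,"z": 0,"spin": 0},
    {"hand": 0.075,"x": 0,"y": 0,"z": 0,"spin": 0},
    {"hand": 0.075,"x": 0,"y": 0,"z": 0,"spin": 0},
  ],
)

```text
t: 27.58
eef_pos: [0.4489, -0.0333, 0.1326]
orientation: [1.595, 2.705, -0.002]
wrist_force: [0.7, -0.2, -0.3]
gripper_width: 0.075
finger_force: 0.0
```

```bash
cat > grn.py <<'E'
from h import *
import sys
n=sys.argv[1]; z=float(sys.argv[2]); grab('wrist',n)
h=cv2.cvtColor(cv2.imread(f'pics/{n}.png'),cv2.COLOR_BGR2HSV); m=((h[...,0]>70)&(h[...,0]<95)&(h[...,1]>90)).astype(np.uint8)
m=cv2.morphologyEx(m,3,np.ones((9,9)))
c=max(cv2.findContours(m,0,2)[0],key=len); b=cv2.boxPoints(cv2.minAreaRect(c)); print(cv2.boundingRect(c)); print(b.round(1).tolist(),cv2.approxPolyDP(c,6,True)[:,0].tolist())
E
python3 -c "
from h import *
go(.4495,-.033,.010,119)"; python3 grn.py w11 .026
```

```text
pos [ 0.4489 -0.0333  0.1326] yaw 118.96 tilt -1.0 spin -0.0007 shift [-0.      0.0007  0.1226] t 27.5833
(0, 321, 640, 79)
[[-0.0, 321.0], [639.0, 321.0], [639.0, 399.0], [0.0, 399.0]] [[0, 323], [0, 359], [8, 360], [0, 380], [18, 384], [17, 399], [58, 399], [80, 385], [112, 399], [114, 391], [176, 399], [177, 392], [224, 394], [237, 386], [299, 399], [318, 385], [345, 399], [388, 399], [422, 380], [439, 381], [439, 390], [427, 394], [460, 381], [473, 399], [478, 386], [534, 390], [527, 380], [538, 375], [548, 385], [535, 393], [549, 399], [579, 386], [582, 399], [583, 390], [610, 393], [639, 381], [639, 323], [619, 329], [587, 366], [429, 361], [426, 375], [394, 361], [207, 362], [198, 321], [188, 334], [166, 336], [174, 358], [152, 354], [151, 361], [120, 364], [95, 355], [94, 367], [42, 359], [29, 342], [15, 342], [23, 333]]
```

```bash
sed -i "s/^m=cv2/m[290:]=0; m\&=(h[...,2]>40).astype(np.uint8)\nm=cv2/" grn.py; sed -i "s/^c=max.*/c=max(cv2.findContours(m,0,2)[0],key=cv2.contourArea);b=cv2.boxPoints(cv2.minAreaRect(c));print(b.round(1).tolist(),cv2.approxPolyDP(c,6,True)[:,0].tolist());rect(px(n,b,z))/" grn.py
python3 grn.py w12 .026
```

```text
[[285.0, 149.0], [349.0, 149.0], [349.0, 243.0], [285.0, 243.0]] [[286, 150], [288, 241], [344, 243], [349, 152]]
c [ 0.4478 -0.0313] lens [0.0541, 0.0873, 0.0595, 0.0873] angs [29.0, -59.4, -151.1, 117.1]
```

```bash
python3 -c "
from h import *
P=px('w12',[(286,150),(349.5,150.5),(345,243),(287.5,242)],.026);print(P);rect(P)
go(.4495,-.0325,.01,118.8)
t=np.array([(1,1),(-1,1),(-1,-1),(1,-1)])*[.028,.044]
a=np.radians(28.8);M=np.array([[np.cos(a),-np.sin(a)],[np.sin(a),np.cos(a)]])
print(proj('w12',np.c_[t@M.T+[.4495,-.0325],[.026]*4]).tolist())"
```

```text
[[ 0.4042 -0.0065  0.026 ]
 [ 0.4514  0.0191  0.026 ]
 [ 0.4917 -0.0569  0.026 ]
 [ 0.4444 -0.0819  0.026 ]]
c [ 0.4479 -0.0316] lens [0.0537, 0.086, 0.0535, 0.0854] angs [28.5, -62.1, -152.1, 118.1]
pos [ 0.451  -0.032   0.1326] yaw 119.03 tilt -1.0 spin 0.0041 shift [ 0.0003 -0.0015  0.1226] t 27.6833
[[351.2, 150.9], [285.0, 150.7], [287.9, 245.1], [347.9, 245.3]]
```

Emit:
apply_moves(
  plan=[
    {"hand": 0.075,"x": 0.001,"y": -0.001,"z": 0.025,"spin": 0.012},
    {"hand": 0.075,"x": 0,"y": 0,"z": 0.03,"spin": 0},
    {"hand": 0.075,"x": 0,"y": 0,"z": 0.03,"spin": 0},
    {"hand": 0.075,"x": 0,"y": 0,"z": 0.022,"spin": 0},
    {"hand": 0.075,"x": 0,"y": 0,"z": 0.012,"spin": 0},
    {"hand": 0.075,"x": 0,"y": 0,"z": 0.003,"spin": 0},
    {"hand": 0.075,"x": 0,"y": 0,"z": 0,"spin": 0},
    {"hand": 0.04,"x": 0,"y": 0,"z": 0,"spin": 0},
  ],
)

```text
t: 28.35
eef_pos: [0.4495, -0.0311, 0.0102]
orientation: [1.608, 2.698, 0.001]
wrist_force: [-0.1, 0.2, -0.1]
gripper_width: 0.0719
finger_force: 0.0
```

Emit:
apply_moves(
  plan=[
    {"hand": 0.04,"x": 0,"y": 0,"z": 0,"spin": 0},
    {"hand": 0.04,"x": 0,"y": 0,"z": 0,"spin": 0},
    {"hand": 0.04,"x": 0,"y": 0,"z": 0,"spin": 0},
    {"hand": 0.04,"x": 0,"y": 0,"z": 0,"spin": 0},
    {"hand": 0.04,"x": 0,"y": 0,"z": 0,"spin": 0},
  ],
)

```text
t: 28.77
eef_pos: [0.4491, -0.0319, 0.0105]
orientation: [1.609, 2.696, 0.001]
wrist_force: [-0.7, 0.3, 7.9]
gripper_width: 0.0558
finger_force: 30.0
```

```bash
python3 -c "
from h import *
s=sensors.read_state();print(s['gripper_width'],s['finger_force'])
go(.5815,.0829,.14,99.57)
"
```

```text
0.05575639373884962 30.00225394964218
pos [ 0.4491 -0.0319  0.0105] yaw 118.34 tilt -1.0 spin 0.3277 shift [ 0.0912  0.1496 -0.1295] t 28.7667
```

Emit:
apply_moves(
  plan=[
    {"hand": 0.04,"x": 0,"y": 0,"z": -0.01,"spin": 0},
    {"hand": 0.04,"x": 0,"y": 0,"z": -0.025,"spin": 0},
    {"hand": 0.04,"x": 0,"y": 0,"z": -0.03,"spin": 0},
    {"hand": 0.04,"x": 0,"y": 0,"z": -0.03,"spin": 0},
    {"hand": 0.04,"x": 0,"y": 0,"z": -0.025,"spin": 0},
    {"hand": 0.04,"x": 0,"y": 0,"z": 0,"spin": 0.109},
    {"hand": 0.04,"x": 0,"y": 0,"z": 0,"spin": 0.109},
    {"hand": 0.04,"x": 0,"y": 0,"z": 0,"spin": 0.11},
  ],
)

```text
t: 29.43
eef_pos: [0.4484, -0.032, 0.131]
orientation: [2.035, 2.392, 0.001]
wrist_force: [0.3, 0.3, -1.2]
gripper_width: 0.0556
finger_force: 30.0
```

Emit:
apply_moves(
  plan=[
    {"hand": 0.04,"x": 0.015,"y": 0.025,"z": 0,"spin": 0},
    {"hand": 0.04,"x": 0.015,"y": 0.025,"z": 0,"spin": 0},
    {"hand": 0.04,"x": 0.015,"y": 0.025,"z": 0,"spin": 0},
    {"hand": 0.04,"x": 0.015,"y": 0.025,"z": 0,"spin": 0},
    {"hand": 0.04,"x": 0.015,"y": 0.025,"z": 0,"spin": 0},
    {"hand": 0.04,"x": 0.016,"y": 0.025,"z": 0,"spin": 0},
    {"hand": 0.04,"x": 0,"y": 0,"z": 0,"spin": 0},
    {"hand": 0.04,"x": 0,"y": 0,"z": 0,"spin": 0},
  ],
)

```text
t: 30.1
eef_pos: [0.5814, 0.0846, 0.1301]
orientation: [-2.025, -2.4, -0.002]
wrist_force: [0.3, -0.5, -2.1]
gripper_width: 0.0558
finger_force: 30.0
```

```bash
python3 -c "
from h import *
go(.5815,.0829,.075,99.57); grab('wrist','w13')
P=np.array([(-.087,.094,.012),(.087,.094,.012),(-.04+.015,.051,.059),(-.04-.015,.051,.059),(-.04+.015,.067,.034),(-.04-.015,.067,.034),(.013,.012,.012),(.077,.012,.012)])
w=(.6209+.0895j)+np.exp(1j*np.radians(9.57))*(P[:,0]+1j*P[:,1]); q=proj('w13',np.c_[w.real,w.imag,P[:,2]]);print(q.tolist())
im=cv2.imread('pics/w13.png')
im2=cv2.resize(im[:300],(800,375),interpolation=cv2.INTER_CUBIC)
for u,v in q: cv2.circle(im2,(int(u*1.25),int(v*1.25)),2,(0,255,255),-1)
cv2.imwrite('pics/c13.png',im2)
"
```

```text
pos [0.5814 0.0846 0.1301] yaw 99.69 tilt -1.0 spin 0.0021 shift [-0.0017 -0.0002  0.0551] t 30.1
[[263.0, 91.3], [471.7, 91.7], [339.8, 151.8], [298.9, 151.8], [338.2, 126.8], [300.5, 126.7], [377.1, 186.6], [447.1, 186.7]]
```

View pics/c13.png

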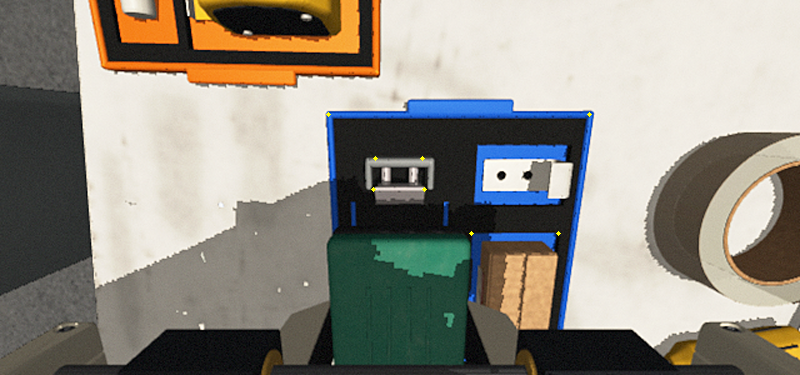

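```bash
python3 -c "
from h import *
P=px('w13',[(264,190),(375,188.5)],.1455);print(P)
w=((P[:,0]+1j*P[:,1])-(.6209+.0895j))*np.exp(-1j*np.radians(9.57)); print(w.round(4))
s=sensors.read_state()['eef_pos'];print((s[0]+1j*s[1]-(.6209+.0895j))*np.exp(-1j*np.radians(9.57)))
"
```

```text
[[0.5477 0.1241 0.1455]
 [0.5997 0.1337 0.1455]]
[-0.0664+0.0463j -0.0136+0.0471j]
(-0.04079018984666914+0.00035845842646585295j)
```

Emit:
apply_moves(
  plan=[
    {"hand": 0.04,"x": -0.0015,"y": 0,"z": 0.015,"spin": 0.002},
    {"hand": 0.04,"x": 0,"y": 0,"z": 0.02,"spin": 0},
    {"hand": 0.04,"x": 0,"y": 0,"z": 0.02,"spin": 0},
    {"hand": 0.04,"x": 0,"y": 0,"z": 0.01,"spin": 0},
    {"hand": 0.04,"x": 0,"y": 0,"z": 0.003,"spin": 0},
    {"hand": 0.04,"x": 0,"y": 0,"z": 0,"spin": 0},
    {"hand": 0.04,"x": 0,"y": 0,"z": 0,"spin": 0},
  ],
)

```text
t: 30.73
eef_pos: [0.5816, 0.0814, 0.0626]
orientation: [2.031, 2.397, 0.001]
wrist_force: [-0.5, -0.5, -0.7]
gripper_width: 0.0554
finger_force: 30.0
```

Emit:
apply_moves(
  plan=[
    {"hand": 0.04,"x": 0,"y": 0,"z": 0.002,"spin": 0},
    {"hand": 0.04,"x": 0,"y": 0,"z": 0.002,"spin": 0},
    {"hand": 0.04,"x": 0,"y": 0,"z": 0.002,"spin": 0},
    {"hand": 0.04,"x": 0,"y": 0,"z": 0.002,"spin": 0},
    {"hand": 0.04,"x": 0,"y": 0,"z": 0.002,"spin": 0},
  ],
)

```text
t: 31.15
eef_pos: [0.5821, 0.0816, 0.0522]
orientation: [2.03, 2.396, 0.002]
wrist_force: [0.1, 0.6, -0.9]
gripper_width: 0.0557
finger_force: 30.0
```

Emit:
apply_moves(
  plan=[
    {"hand": 0.04,"x": 0,"y": 0,"z": 0.002,"spin": 0},
    {"hand": 0.04,"x": 0,"y": 0,"z": 0.002,"spin": 0},
    {"hand": 0.04,"x": 0,"y": 0,"z": 0.002,"spin": 0},
  ],
)

```text
t: 31.4
eef_pos: [0.5812, 0.0812, 0.0452]
orientation: [-2.031, -2.397, 0.001]
wrist_force: [-0.6, 0.6, 0.3]
gripper_width: 0.056
finger_force: 30.0
```

Emit:
apply_moves(
  plan=[
    {"hand": 0.04,"x": 0,"y": 0,"z": 0.002,"spin": 0},
    {"hand": 0.04,"x": 0,"y": 0,"z": 0.002,"spin": 0},
    {"hand": 0.04,"x": 0,"y": 0,"z": 0.002,"spin": 0},
    {"hand": 0.04,"x": 0,"y": 0,"z": 0.002,"spin": 0},
  ],
)

```text
t: 31.73
eef_pos: [0.5814, 0.0813, 0.0374]
orientation: [-2.031, -2.397, 0.0]
wrist_force: [-1.1, 1.1, -0.0]
gripper_width: 0.0557
finger_force: 30.0
```

Emit:
apply_moves(
  plan=[
    {"hand": 0.04,"x": 0,"y": 0,"z": 0.002,"spin": 0},
    {"hand": 0.04,"x": 0,"y": 0,"z": 0.002,"spin": 0},
    {"hand": 0.04,"x": 0,"y": 0,"z": 0.002,"spin": 0},
  ],
)

```text
t: 31.98
eef_pos: [0.5815, 0.0814, 0.0315]
orientation: [2.031, 2.397, -0.0]
wrist_force: [-0.9, 1.0, 0.8]
gripper_width: 0.0555
finger_force: 30.0
```

```bash
python3 -c "
from h import *
go(.5815,.0829,.0225,99.57); print(sensors.read_state()['wrist_force']); 
" ; python3 grn.py w14 .05
```

```text
pos [0.5815 0.0814 0.0315] yaw 99.45 tilt -1.0 spin -0.0021 shift [0.0015 0.0003 0.009 ] t 31.9833
[-0.90055286  1.04111247  0.7759133 ]
[[261.0, 187.0], [375.0, 187.0], [375.0, 289.0], [261.0, 289.0]] [[265, 189], [267, 289], [371, 289], [370, 187]]
c [0.5774 0.1006] lens [0.0529, 0.0548, 0.0591, 0.0548] angs [9.5, -77.4, -170.6, 96.2]
```

Emit:
apply_moves(
  plan=[
    {"hand": 0.04,"x": 0,"y": 0,"z": 0.002,"spin": 0},
    {"hand": 0.04,"x": 0,"y": 0,"z": 0.002,"spin": 0},
    {"hand": 0.04,"x": 0,"y": 0,"z": 0.001,"spin": 0},
  ],
)

```text
t: 32.28
eef_pos: [0.5814, 0.0813, 0.0265]
orientation: [-2.031, -2.397, 0.0]
wrist_force: [0.4, 1.4, -0.1]
gripper_width: 0.0559
finger_force: 30.0
```

Emit:
apply_moves(
  plan=[
    {"hand": 0.04,"x": 0,"y": 0,"z": 0.001,"spin": 0},
    {"hand": 0.04,"x": 0,"y": 0,"z": 0.001,"spin": 0},
    {"hand": 0.04,"x": 0,"y": 0,"z": 0.001,"spin": 0},
  ],
)

```text
t: 32.53
eef_pos: [0.5814, 0.0812, 0.0235]
orientation: [2.031, 2.397, -0.0]
wrist_force: [0.3, 0.2, -0.1]
gripper_width: 0.0559
finger_force: 30.0
```

Emit:
apply_moves(
  plan=[
    {"hand": 0.04,"x": 0,"y": 0,"z": 0.001,"spin": 0},
    {"hand": 0.04,"x": 0,"y": 0,"z": 0,"spin": 0},
  ],
)

```text
t: 32.7
eef_pos: [0.5814, 0.0813, 0.0227]
orientation: [2.031, 2.397, -0.0]
wrist_force: [-0.7, 0.7, 0.1]
gripper_width: 0.0557
finger_force: 30.0
```

Emit:
apply_moves(
  plan=[
    {"hand": 0.04,"x": 0,"y": 0,"z": 0.001,"spin": 0},
    {"hand": 0.04,"x": 0,"y": 0,"z": 0.0005,"spin": 0},
    {"hand": 0.04,"x": 0,"y": 0,"z": 0,"spin": 0},
  ],
)

```text
t: 32.95
eef_pos: [0.5814, 0.0813, 0.0226]
orientation: [2.03, 2.396, -0.001]
wrist_force: [-6.7, -2.1, 17.6]
gripper_width: 0.0562
finger_force: 30.0
```

```bash
python3 grn.py w15 .038; python3 -c "
from h import *
print(sensors.read_state()['wrist_force'])"
```

```text
[[262.0, 187.0], [376.0, 187.0], [376.0, 289.0], [262.0, 289.0]] [[265, 189], [267, 289], [371, 289], [372, 189], [358, 188], [353, 201], [288, 201], [284, 188]]
c [0.578  0.0992] lens [0.0541, 0.0561, 0.0604, 0.056] angs [9.5, -77.3, -170.6, 96.2]
[-6.73678186 -1.53855522 16.65861407]
```

Emit:
apply_moves(
  plan=[
    {"hand": 0.04,"x": 0,"y": 0,"z": -0.001,"spin": 0},
    {"hand": 0.04,"x": 0,"y": 0,"z": -0.001,"spin": 0},
    {"hand": 0.04,"x": 0,"y": 0,"z": -0.001,"spin": 0},
    {"hand": 0.04,"x": 0,"y": 0,"z": -0.0005,"spin": 0},
  ],
)

```text
t: 33.33
eef_pos: [0.5814, 0.0813, 0.0246]
orientation: [-2.031, -2.397, 0.0]
wrist_force: [0.9, 0.9, -1.7]
gripper_width: 0.0559
finger_force: 30.0
```

Emit:
apply_moves(
  plan=[
    {"hand": 0.04,"x": 0,"y": 0,"z": -0.0005,"spin": 0},
    {"hand": 0.04,"x": 0,"y": 0,"z": 0,"spin": 0},
  ],
)

```text
t: 33.5
eef_pos: [0.5815, 0.0813, 0.0251]
orientation: [-2.031, -2.397, 0.0]
wrist_force: [0.3, 0.1, -1.5]
gripper_width: 0.0557
finger_force: 30.0
```

Emit:
apply_moves(
  plan=[
    {"hand": 0.04,"x": 0,"y": 0,"z": -0.0005,"spin": 0},
    {"hand": 0.04,"x": 0,"y": 0,"z": 0,"spin": 0},
  ],
)

```text
t: 33.67
eef_pos: [0.5814, 0.0813, 0.0254]
orientation: [-2.031, -2.397, 0.0]
wrist_force: [0.3, 0.2, -4.6]
gripper_width: 0.0556
finger_force: 30.0
```

Emit:
apply_moves(
  plan=[
    {"hand": 0.04,"x": 0,"y": 0,"z": -0.0004,"spin": 0},
    {"hand": 0.04,"x": 0,"y": 0,"z": 0,"spin": 0},
  ],
)

```text
t: 33.83
eef_pos: [0.5814, 0.0812, 0.0255]
orientation: [-2.031, -2.397, 0.0]
wrist_force: [3.3, 0.7, -11.0]
gripper_width: 0.0559
finger_force: 30.0
```

Emit:
apply_moves(
  plan=[
    {"hand": 0.04,"x": 0,"y": 0,"z": -0.0003,"spin": 0},
    {"hand": 0.04,"x": 0,"y": 0,"z": 0,"spin": 0},
  ],
)

```text
t: 34.0
eef_pos: [0.5813, 0.0812, 0.0256]
orientation: [-2.031, -2.396, 0.0]
wrist_force: [4.0, 1.5, -17.1]
gripper_width: 0.0557
finger_force: 30.0
```

Emit:
apply_moves(
  plan=[
    {"hand": 0.04,"x": 0,"y": 0,"z": 0.001,"spin": 0},
    {"hand": 0.04,"x": 0,"y": 0,"z": 0.001,"spin": 0},
    {"hand": 0.04,"x": 0,"y": 0,"z": 0.001,"spin": 0},
    {"hand": 0.04,"x": 0,"y": 0,"z": 0.001,"spin": 0},
    {"hand": 0.04,"x": 0,"y": 0,"z": 0.0006,"spin": 0},
    {"hand": 0.04,"x": 0,"y": 0,"z": 0,"spin": 0},
  ],
)

```text
t: 34.5
eef_pos: [0.5816, 0.0814, 0.0226]
orientation: [2.03, 2.396, 0.0]
wrist_force: [-3.0, -1.1, 4.8]
gripper_width: 0.0556
finger_force: 30.0
```

Emit:
apply_moves(
  plan=[
    {"hand": 0.066,"x": 0,"y": 0,"z": 0,"spin": 0},
    {"hand": 0.066,"x": 0,"y": 0,"z": 0,"spin": 0},
    {"hand": 0.066,"x": 0,"y": 0,"z": 0,"spin": 0},
    {"hand": 0.066,"x": 0,"y": 0,"z": 0,"spin": 0},
    {"hand": 0.066,"x": 0,"y": 0,"z": -0.01,"spin": 0},
    {"hand": 0.066,"x": 0,"y": 0,"z": -0.025,"spin": 0},
    {"hand": 0.066,"x": 0,"y": 0,"z": -0.03,"spin": 0},
    {"hand": 0.066,"x": 0,"y": 0,"z": -0.04,"spin": 0},
  ],
)

```text
t: 35.17
eef_pos: [0.5799, 0.081, 0.1267]
orientation: [-2.029, -2.395, 0.004]
wrist_force: [0.9, -0.6, -0.3]
gripper_width: 0.066
finger_force: 0.0
```

Emit:
apply_moves(
  plan=[
    {"hand": 0.066,"x": -0.03,"y": 0,"z": -0.03,"spin": 0},
    {"hand": 0.066,"x": -0.04,"y": 0,"z": -0.02,"spin": 0},
    {"hand": 0.066,"x": -0.04,"y": 0,"z": 0,"spin": 0},
    {"hand": 0.066,"x": -0.04,"y": 0,"z": 0,"spin": 0},
    {"hand": 0.066,"x": -0.04,"y": 0,"z": 0,"spin": 0},
    {"hand": 0.066,"x": -0.04,"y": 0,"z": 0,"spin": 0},
    {"hand": 0.066,"x": -0.02,"y": 0,"z": 0,"spin": 0},
    {"hand": 0.066,"x": 0,"y": 0,"z": 0,"spin": 0},
  ],
)

```text
t: 35.83
eef_pos: [0.6217, -0.1697, 0.1749]
orientation: [2.04, 2.387, -0.004]
wrist_force: [-0.4, -0.4, -0.7]
gripper_width: 0.0661
finger_force: 0.0
```

```bash
python3 -c "
from h import *
print(sensors.read_state()['eef_pos'])
grab('top','t16');grab('side','s16')
t=cv2.resize(cv2.imread('pics/t16.png')[110:275,125:325],(480,396),interpolation=cv2.INTER_CUBIC)
s=cv2.resize(cv2.imread('pics/s16.png')[210:320,230:380],(540,396),interpolation=cv2.INTER_CUBIC)
o=np.zeros((600,800,3),np.uint8); o[:330,:400]=cv2.resize(t,(400,330)); o[:293,400:800]=cv2.resize(s,(400,293)); o[330:590,:640]=cv2.imread('pics/t16.png')[100:360]
cv2.imwrite('pics/c16.png',o)"
```

```text
[ 0.62172045 -0.16973422  0.17493326]
```

View pics/c16.png

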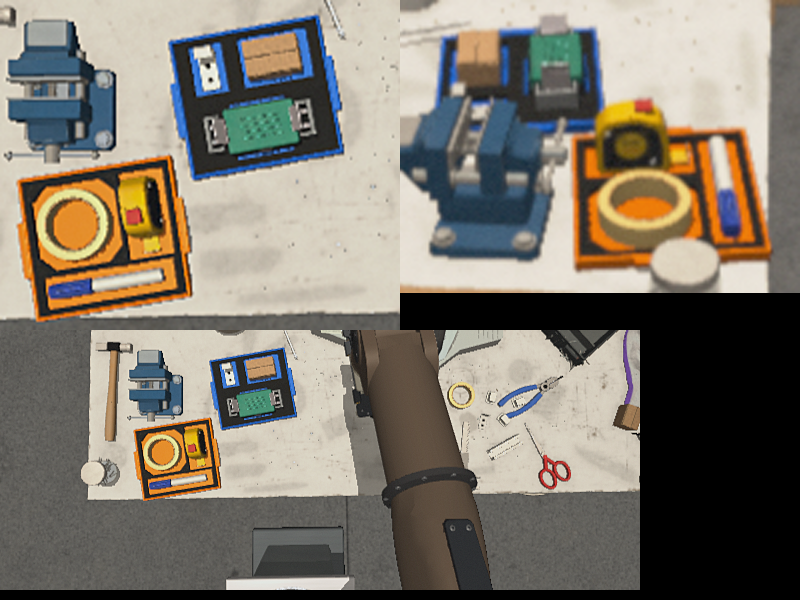

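```bash
python3 -c "
from cell import sign_off
print(sign_off())"
```

```text
the job is handed in; nothing more can be done
None
```

All five items are in their cut-outs and the job is handed in at about 36 s. The bit case is pressed home and the catches held a tug of about 17 N. I never saw the carton's red-and-white label and chose it by size and because the other two cartons were out of reach. The pencil was not touched.

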